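# Lock the plate drawer of the curing cabinet and put its key away

### The job

The plate drawer of the curing cabinet was left pulled out with its lock already thrown, so it will not shut. Put the key fully home in the lock and turn it a quarter turn clockwise, push the drawer shut gently, turn the key back until it comes out, and lower it into the blue tray rather than dropping it there. Leave everything else on the bench where it stands.

Things in the scene. Friction and masses are not known exactly. Their poses are not given: they have to be found in the camera images.
- key_bow (a point): The loose key (about 35 g), lying flat on the bench at the start. This point: middle of its red bow, a flat plate 30 x 30 mm, 12 mm thick. Own x: from bow to barrel tip; y: across the bow's width; z: through its thickness (up at the start). The barrel's tip is 38 mm from this point. A half turn about own x leaves the key the same: it fits the lock either way round.
- key_shoulder (a point): Middle of the key's flat steel shoulder (18 mm along y, 12 mm along z), 23 mm from key_bow along x; same axes. Ahead of it: a barrel of 8 mm diameter, 15 mm long, tip chamfered, and through it along y a round cross pin, 3.6 mm diameter, 16 mm long, 9 mm ahead of the shoulder. With the key fully home this point lies on keyhole.
- keyhole (a point): The lock in the cabinet's sloping grey fascia: middle of the outer face of its steel collar (30 mm diameter, 6 mm thick and proud). Own z: out of the fascia, 28 degrees from vertical, leaning to the robot; x: up the slope; y: level. Opening: 9 mm for the barrel, with a slot along y, 17.4 x 4.6 mm, for the pin. The key enters along -z, bow along y, until its shoulder meets the collar.
- lock (a joint): The lock's plug: 0 = locked; turns clockwise seen facing the fascia (about -z of keyhole) to a stop at 1.57 = unlocked. About 0.03 N m; stays put; 0.1-0.2 rad of play with the key. It turns only with the key fully home; off 0 the pin is caught under the collar, and the key comes out only at 0. Below 1.05 its cam stops the drawer about 30 mm short of shut, or holds it shut.
- drawer (a joint): How far the drawer under the fascia is pulled out (m): 0 = shut. It slides along -x of drawer_pull as it opens, with about 3 N of friction, and stays where it is left.
- drawer_pull (a point): Middle of the drawer's steel bar handle: level along own y, 100 mm long, 35 mm in front of the drawer's face, 52 mm above the bench. The face reaches 82 mm above the bench. Own x points into the cabinet (the way the drawer shuts), z up. It moves with the drawer.
- tray: The blue open key tray fixed to the bench, 130 x 110 mm outside (own x, y), walls 4 mm thick and 18 mm high, floor 4 mm thick. Origin: the centre of its underside, own z up.
- cabinet: The white curing cabinet, fixed: 220 mm wide, 250 mm deep, flat top 146 mm above the bench. Origin on the bench, 130 mm behind its front and midway across; x to its back, y to its left. The fascia rises from the front edge (85 mm above the bench), 130 mm long up the slope; the lock is 67 mm up it and 55 mm right (-y) of the middle.
- solvent: White solvent bottle with blue cap, 60 mm diameter, 160 mm high, standing. Origin at the centre of its foot. To be left alone.
- duster: Blue spray can, 52 mm diameter, 150 mm high, standing. Origin at the centre of its foot. To be left alone.
- jar: Amber glass jar with black lid, 60 mm diameter, 65 mm high. Origin at the centre of its foot. To be left alone.
- dish: Glass dish, 84 mm diameter, 30 mm high. Origin at the centre of its foot. To be left alone.
- driver: Blue-handled screwdriver, 150 mm long, about 25 mm thick, lying along its own x. To be left alone.
- carrier: Clear plate in an aluminium frame, 100 x 80 x 9 mm, lying flat. Origin at the centre of its underside. To be left alone.
- tissues: White box of lens tissues, 70 x 110 x 35 mm, lying on the rear part of the cabinet's top. Origin at the centre of its underside. To be left alone.

How it is judged:
By the outcome, as a careful person would: the job done as asked, in the order asked, and still so for the second after the job is handed in, with the robot touching nothing.
It also fails if it takes over 72 s, if anything falls off the work surface, if the arm or the gripper's body presses on something with over 40 N, if the wrist force passes 120 N, or if a joint passes its speed limit or range.

### The arm

A 7-joint arm with a two-finger parallel gripper is mounted at the origin on the work surface. World frame = base frame: x ahead of the robot, y to its left, z up, the work surface at z = 0. Lengths are in m, angles in degrees, forces in N, time in s.
With the tool pointing down it reaches from about 0.4 to 0.925 m from the base axis. Payload 4.1 kg.
Tool frame: the origin (TCP) lies at the very end of the fingers, on their centre line; the grasp point (between the pads) lies 19 mm behind it; z points along the fingers, y is the line along which they close (so a half turn about z gives the same grasp; the last joint's range is limited). The gripper opens to 85 mm and grips with 20 to 120 N. Pads are 22 mm wide; open, the fingers measure 114 mm over their backs; the gripper's body (76 mm by 85 mm) begins 54 mm behind the grasp point. The pads swing forward as they close: fully open they stand 13 mm farther back than shut.
Start: joints at [-80.615, 22.827, 2.584, 88.041, -1.071, 69.15, -2.905], TCP at [0.169, 0.628, 0.231] pointing down, gripper open.
Joint ranges: [-161.44, 161.44], [-28.35, 127.94], [-78.24, 83.42], [0, 140.83], [-78.03, 258.03], [13.02, 114.36], [-168.23, 168.23]. Speed limits (degrees/s): [147.25, 147.25, 180, 180, 180, 180, 180].

### API

Orientations are given as a 3x3 rotation matrix whose columns are the frame's x, y, z axes.
In Python, from workcell import r gives the robot as it stands.
- The arm moves only by the tool send_rows, never from a script. Its argument "moves" is a list of rows, each a list of 3 entries, a list of its own where there are three numbers: the turn, a rotation vector about the tool's x, y, z in rad, then the shift along the tool's x, y, z in m, then the finger opening in m, from 0 to 0.0854. In form: [[[rx, ry, rz], [tx, ty, tz], jaw], ...]. A call has 1 to 12 rows; each row shifts and turns the commanded pose from where the row before left it, along the tool's axes as they then stand; what a row does not reach is not made up. A row lasts 1/8 s, in which the tool goes at most 62.5 mm and 10.7 degrees, less where a joint would pass 70% of its speed; a pose out of reach is approached as far as the arm can. A call with a gripper value outside its range is refused whole. The fingers move at their own pace and stop on an object; "newtons" is the grip in N (left out, the last holds). Time passes only in rows, so rows that do not move let the fingers close. It gives the time, the measured TCP pose, the force, the opening and the grip force at its end, in the units of the state.
- r.sense(): the state, without advancing time (a new reading comes with each control period).
- r.snapshot(name): name is "side" or "top" or "wrist"; returns a dict with "pixels" (384x512x3 uint8, red, green, blue), "depth" (384x512 float32, m along the optical axis (not along the pixel's ray), 0 where there is no reading), "fovy" (degrees; the focal length in pixels is half the picture's height over the tangent of half this angle, whatever the lens; pixels are square), "cx", "cy" (the principal point, pixels), "distortion" ([k1, k2, p1, p2, k3] as OpenCV has them; the pictures are not rectified), "eye" and "orientation" of the camera in the world. Camera axes: x right, y down, z forward; pixel columns grow to the right and rows downward; lengths in m; the calibration is good to about 2 mm. A picture is of the moment at which its call begins.
- r.sign_off(): hands the job in; it is judged then, once.
Trained networks look in a picture, given as the dict that the camera call returned (one of the last four; its "shot" number tells which), for a name from the list of things; names that differ only in an ending like _2 or _b are one class to them, and where a whole thing is asked for, a point or a joint stands for the part that bears it (a point fixed in the world has none). Each returns a list of dicts, best first, with "confidence" (0 to 1); they miss things now and then, are a little off and sometimes report something else, mostly with a low value. They report only what shows in the picture. A call takes as long as a camera call.
- r.masks_of(picture, label): "pixels" (384x512 bool, what is visible of it) and "pixel" ([column, row] in pixels, amid what is visible of it).
The state is a dict: "t": time; "q": joint angles; "qvel": joint speeds; "joint_torque": joint torques, N m; "position": TCP position; "ee_rot": TCP orientation; "ft_force": force on the tool from outside, world axes, zero at the start; "torque": the same for the moment, N m; "gripper_width": finger opening in m; "grip_force": force on a finger pad.
Only numpy, scipy, OpenCV 4.12 (cv2) and the standard library are available. Lean on these libraries where they do the work, as an engineer would, in place of code of your own. Each camera call takes 0.05 s, during which the arm holds its last target. There are 200 camera calls.

## Working session

There is one attempt and no reset: what is moved stays moved. The work goes in short steps, Python scripts to look and compute and a tool call to move; the robot and the scene stay as the last step left them, time stands still between calls to the robot, and variables do not carry over. Pictures are saved under pics/ and viewed, at most 10 in all, crops included, and the job is handed in when it is done.

Besides the shell and the picture viewer there is one more tool, called after "Call:" in YAML: its name, and indented under it one key for each argument. send_rows: Moves the arm, as the interface text tells. Its arguments: {"type":"object","properties":{"moves":{"type":"array"},"newtons":{"type":"number"}},"required":["moves"]}

```bash
ls; mkdir -p pics; cat > h.py <<'E'
import numpy as np, cv2
from workcell import r
def K(s):
    f=384/2/np.tan(np.radians(s["fovy"])/2); return np.array([[f,0,s["cx"]],[0,f,s["cy"]],[0,0,1]])
def pts(s,mask):
    v,u=np.nonzero(mask&(s["depth"]>0)); d=s["depth"][v,u]
    n=cv2.undistortPoints(np.stack([u,v],1).astype(float)[:,None],K(s),np.array(s["distortion"]))[:,0]
    c=np.c_[n*d[:,None],d]; return c@np.array(s["orientation"]).T+np.array(s["eye"])
def save(s,n,crop=None,scale=1):
    im=s["pixels"][...,::-1]
    if crop: a,b,c,d=crop; im=im[b:d,a:c]
    cv2.imwrite("pics/"+n,cv2.resize(im,None,fx=scale,fy=scale,interpolation=cv2.INTER_CUBIC))
E
python3 - <<'E'
from h import *
np.set_printoptions(precision=4,suppress=True)
print(r.sense())
ims=[]
for n in ("side","top"):
    s=r.snapshot(n); ims.append(s["pixels"]); print(n,s["fovy"],s["eye"],np.array(s["orientation"]).tolist(),s["distortion"])
    for l in ["key_bow","keyhole","drawer_pull","tray","cabinet","solvent","duster","jar","dish","driver","carrier","tissues"]:
        for m in r.masks_of(s,l)[:2]:
            p=pts(s,m["pixels"])
            if len(p): print(l,round(m["confidence"],2),m["pixel"],m["pixels"].sum(),np.median(p,0),np.percentile(p,3,axis=0),np.percentile(p,97,axis=0))
for n,i in zip(("side","top"),ims): cv2.imwrite(f"pics/{n}0.png",cv2.resize(i[...,::-1],(800,600)))
E
```

```text
pics
{'t': 0.0, 'q': array([-80.6149,  22.8727,   2.5801,  88.114 ,  -1.0717,  69.1486,
        -2.9038]), 'qvel': array([-0.0193, -0.1006, -0.0175,  0.0274,  0.1248,  0.0654, -0.0335]), 'joint_torque': array([ -0.0003, -47.513 ,   1.3646, -25.4219,   0.0117,   0.0095,
         0.    ]), 'position': array([0.1687, 0.6271, 0.2303]), 'ee_rot': array([[-0.9657,  0.2597, -0.0004],
       [ 0.2597,  0.9657, -0.0019],
       [-0.0001, -0.0019, -1.    ]]), 'ft_force': array([ 0.0686, -0.6184, -0.3884]), 'torque': array([0.0142, 0.0097, 0.0262]), 'grip_force': 0.0, 'gripper_width': 0.08545742393021917}
side 44.94810400679809 [ 0.3402 -1.3007  1.2005] [[0.9800878949974346, -0.140848115122712, 0.13996258980840914], [-0.19737874360076688, -0.6141527742242836, 0.7641060145602829], [-0.02166447908629346, -0.7765166954927599, -0.6297241236977698]] [-0.0294  0.      0.      0.      0.    ]
key_bow 0.63 [230.9, 167.6] 44 [0.539  0.3056 0.0094] [0.5236 0.2898 0.0015] [0.5548 0.3267 0.0159]
keyhole 0.49 [283.5, 196.7] 60 [ 0.6777 -0.0612  0.1203] [ 0.6633 -0.0768  0.1098] [ 0.6896 -0.039   0.129 ]
dra
[... 2338 characters left out ...]
296 0.4622 0.064 ] [0.4064 0.4423 0.0171] [0.4527 0.494  0.0699]
jar 0.4 [351.8, 207.2] 1217 [ 0.5388 -0.3324  0.0052] [ 0.4758 -0.3873  0.    ] [ 0.6029 -0.2727  0.0197]
dish 0.93 [395.3, 246.5] 442 [ 0.3965 -0.4886  0.0163] [ 0.3605 -0.5163  0.0025] [ 0.4335 -0.4483  0.033 ]
driver 0.71 [174.2, 243.2] 146 [0.3915 0.2641 0.0245] [0.3778 0.2345 0.0173] [0.4058 0.2995 0.0296]
driver 0.59 [263.8, 120.7] 867 [ 0.7732 -0.0253  0.1817] [ 0.7403 -0.0748  0.1593] [0.8107 0.0261 0.1858]
carrier 0.76 [332.1, 248.8] 705 [ 0.3821 -0.272   0.008 ] [ 0.3321 -0.3128  0.0022] [ 0.4295 -0.2332  0.013 ]
tissues 0.88 [263.3, 119.5] 911 [ 0.7741 -0.0257  0.1817] [ 0.7398 -0.0775  0.1536] [0.813  0.0259 0.1859]
```

View pics/side0.png

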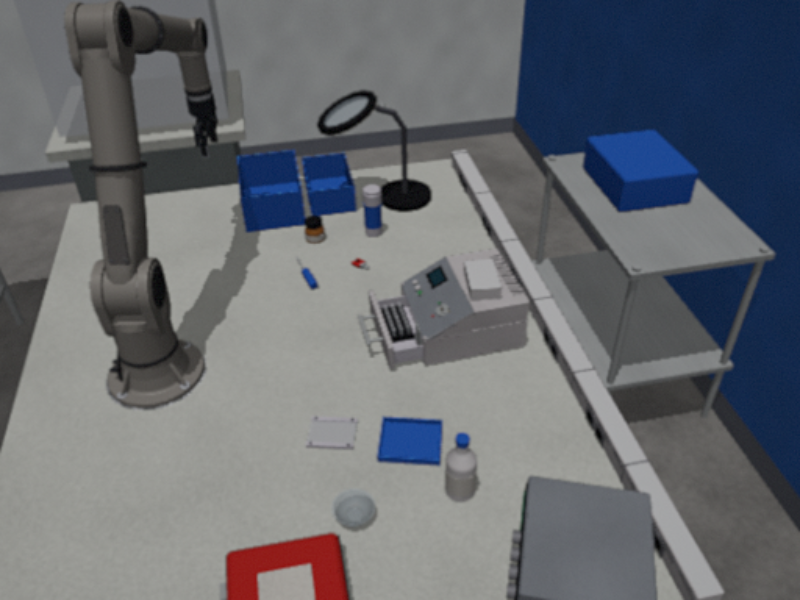

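View pics/top0.png

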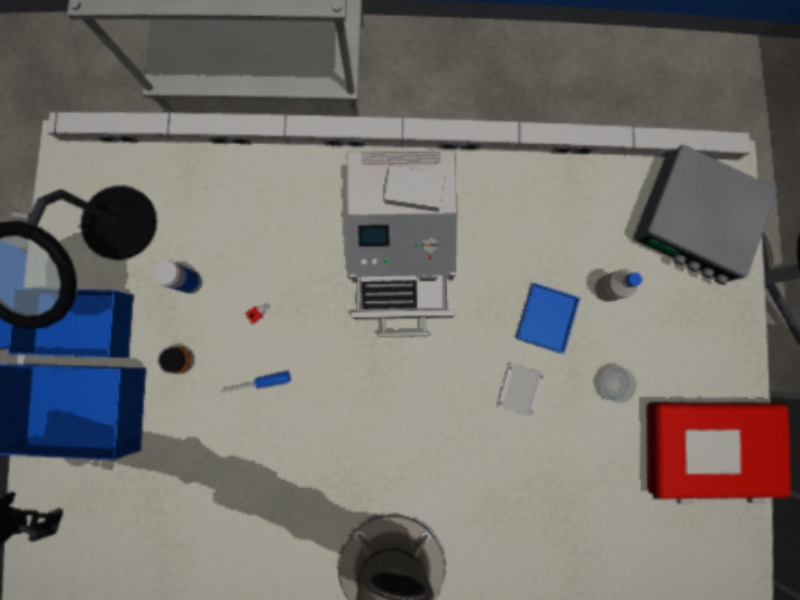

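The side view shows the red key at about (358,264), the cabinet with its drawer pulled out, the lock at (441,310) and the tray at (410,440). In the top view the bow is at (254,315) with the barrel toward (267,306), and the lock is at (430,244).

```bash
cat >> h.py <<'E'
from scipy.spatial.transform import Rotation as Ro
def unit(v): v=np.array(v,float); return v/np.linalg.norm(v)
def Rzy(z,y):
    z=unit(z); y=np.array(y,float); y=unit(y-z*(y@z)); return np.c_[np.cross(y,z),y,z]
def plan(R,p,n=None,st=None):
    """constant turn per row + shifts (axes before each row's turn); prints rows"""
    s=r.sense() if st is None else None
    R0,p0=(s["ee_rot"],s["position"]) if st is None else st
    w=Ro.from_matrix(R0.T@R).as_rotvec(); d=np.array(p)-p0
    m=max(np.degrees(np.linalg.norm(w))/9.,np.linalg.norm(d)/.055); n=n or int(np.ceil(m))
    Rc=R0; print(f"n={n} need>={m:.1f} w/row {np.round(w/n,4).tolist()} deg {np.degrees(np.linalg.norm(w)):.2f}")
    print("shift only, start axes",np.round(R0.T@d,4).tolist()," end axes",np.round(R.T@d,4).tolist())
    out=[]
    for i in range(n):
        out.append([np.round(w/n,3).tolist(),np.round(Rc.T@d/n,4).tolist()]); Rc=Rc@Ro.from_rotvec(w/n).as_matrix()
    print(str(out).replace(" ","")); return R,np.array(p)
def redkey(s,box):
    """red bow pixels within a world xy box"""
    hsv=cv2.cvtColor(s["pixels"],cv2.COLOR_RGB2HSV); m=((hsv[...,0]<8)|(hsv[...,0]>172))&(hsv[...,1]>130)&(hsv[...,2]>70)
    return m
E
python3 - <<'E'
from h import *
np.set_printoptions(precision=4,suppress=True)
for n in ("top","side"):
    s=r.snapshot(n); m=redkey(s,0); p=pts(s,m)
    k=(abs(p[:,0]-.54)<.06)&(abs(p[:,1]-.305)<.06); b=p[k]; print(n,"bow",k.sum(),b.mean(0))
    full=np.ones((384,512),bool); q=pts(s,full)
    k=(np.hypot(q[:,0]-b[:,0].mean(),q[:,1]-b[:,1].mean())<.06)&(q[:,2]>.004)&(q[:,2]<.03)
    print("key pts",k.sum(),q[k].mean(0)); c=q[k]-b.mean(0); print(" yaw",np.degrees(np.arctan2(*(c[:,:2].mean(0)[::-1]))))
    # fascia plane
    k=(q[:,0]>.625)&(q[:,0]<.73)&(abs(q[:,1])<.1)&(q[:,2]>.085)&(q[:,2]<.145); f=q[k]
    for _ in range(4):
        c=f.mean(0); nrm=np.linalg.svd(f-c,full_matrices=False)[2][2]; nrm*=np.sign(nrm[2]); f=f[abs((f-c)@nrm)<.004]
    print("fascia n",nrm,np.degrees(np.arccos(nrm[2])),"yaw",np.degrees(np.arctan2(-nrm[1],-nrm[0])),len(f),c)
    # drawer handle / face top
    k=(q[:,0]>.46)&(q[:,0]<.62)&(abs(q[:,1])<.12)&(q[:,2]>.03)
    d=q[k]; 
    h=d[(d[:,2]>.045)&(d[:,2]<.062)&(d[:,0]<.52)]; print("handle",len(h),h.mean(0) if len(h) else 0,np.polyfit(h[:,1],h[:,0],1) if len(h)>5 else 0)
    h=d[(d[:,2]>.076)&(d[:,2]<.09)]; print("facetop",len(h),np.percentile(h[:,0],[5,50,95]),np.polyfit(h[:,1],h[:,0],1))
    for l in ("keyhole","key_bow"):
        for mm in r.masks_of(s,l)[:1]: print(l,pts(s,mm["pixels"]).mean(0))
# tool pre-grasp
yaw=np.radians(-55); e=np.radians(50); kx=np.array([np.cos(yaw),np.sin(yaw),0]); ky=np.array([-kx[1],kx[0],0])
R=Rzy(kx*np.cos(e)-np.array([0,0,np.sin(e)]),ky)
plan(R,np.array([.540,.306,.0])-R[:,2]*.16)
E
```

```text
top bow 62 [0.5317 0.315  0.0136]
key pts 202 [0.5311 0.3107 0.009 ]
 yaw -98.39844231596952
fascia n [-0.468  -0.0235  0.8834] 27.944090893560976 yaw 2.872049808547699 1922 [ 0.6766 -0.0002  0.1189]
handle 144 [ 0.4996 -0.0083  0.0566] [-0.0319  0.4993]
facetop 371 [0.5304 0.5399 0.619 ] [0.0582 0.5622]
keyhole [ 0.6757 -0.0595  0.1213]
side bow 19 [0.5298 0.3125 0.0113]
key pts 90 [0.5347 0.3087 0.0088]
 yaw -37.54383489106933
fascia n [-0.4667 -0.0203  0.8842] 27.850627880597703 yaw 2.490914136802458 893 [ 0.6765 -0.0075  0.1175]
handle 79 [ 0.5014 -0.0162  0.0562] [-0.0294  0.5009]
facetop 177 [0.5315 0.5401 0.6193] [0.0812 0.5601]
keyhole [ 0.6765 -0.0622  0.1204]
key_bow [0.5352 0.3063 0.0105]
n=8 need>=7.4 w/row [0.0304, -0.0837, 0.0835] deg 55.95
shift only, start axes [-0.3631, -0.1483, 0.1088]  end axes [-0.2163, 0.1195, 0.3235]
[[[0.03,-0.084,0.084],[-0.0454,-0.0185,0.0136]],[[0.03,-0.084,0.084],[-0.0454,-0.0143,0.0179]],[[0.03,-0.084,0.084],[-0.0448,-0.0099,0.022]],[[0.03,-0.084,0.084],[-0.0434,-0.0055,0.026]],[[0.03,-0.084,0.084],[-0.0414,-0.0011,0.0296]],[[0.03,-0.084,0.084],[-0.0386,0.0032,0.0329]],[[0.03,-0.084,0.084],[-0.0353,0.0074,0.0359]],[[0.03,-0.084,0.084],[-0.0314,0.0113,0.0384]]]
```

Call:
send_rows:
  moves:
    - [[0.03, -0.084, 0.084], [-0.0454, -0.0185, 0.0136], 0.085]
    - [[0.03, -0.084, 0.084], [-0.0454, -0.0143, 0.0179], 0.085]
    - [[0.03, -0.084, 0.084], [-0.0448, -0.0099, 0.022], 0.085]
    - [[0.03, -0.084, 0.084], [-0.0434, -0.0055, 0.026], 0.085]
    - [[0.03, -0.084, 0.084], [-0.0414, -0.0011, 0.0296], 0.085]
    - [[0.03, -0.084, 0.084], [-0.0386, 0.0032, 0.0329], 0.085]
    - [[0.03, -0.084, 0.084], [-0.0353, 0.0074, 0.0359], 0.085]
    - [[0.03, -0.084, 0.084], [-0.0314, 0.0113, 0.0384], 0.085]
    - [[0, 0, 0], [0, 0, 0], 0.06]
    - [[0, 0, 0], [0, 0, 0], 0.06]

```text
t: 2.85
position: [0.4804, 0.3908, 0.1227]
ee_rot: [[-0.436, 0.82, 0.371], [0.63, 0.572, -0.525], [-0.643, 0.005, -0.766]]
ft_force: [-0.6, 0.1, 0.5]
gripper_width: 0.0598
grip_force: 0.0
```

```bash
cat > key.py <<'E'
from h import *
np.set_printoptions(precision=4,suppress=True)
def look(name):
    s=r.snapshot("wrist"); q=r.sense()
    print("pos",q["position"],"z",q["ee_rot"][:,2],"y",q["ee_rot"][:,1],"w",q["gripper_width"],"q",q["q"])
    save(s,name,None,1.5); 
    print("cam in tool",q["ee_rot"].T@(np.array(s["eye"])-q["position"]),(q["ee_rot"].T@np.array(s["orientation"])).round(3).tolist())
    return s,q
E
python3 - <<'E'
from key import *
s,q=look("w1.png")
p=pts(s,redkey(s,0)); p=p[(p[:,2]<.03)&(np.hypot(p[:,0]-.532,p[:,1]-.313)<.06)]; print("bow",len(p),p.mean(0),np.percentile(p,[2,98],axis=0))
top=p[p[:,2]>.009][:,:2].astype(np.float32); print(cv2.minAreaRect(top) if len(top)>5 else 0)
f=pts(s,np.ones((384,512),bool)); f=f[(f[:,2]>.005)&(f[:,2]<.02)&(np.hypot(f[:,0]-p[:,0].mean(),f[:,1]-p[:,1].mean())<.06)]
d=f[:,:2]-p[:,:2].mean(0); far=d[np.hypot(*d.T)>.02]; print("dir",np.degrees(np.arctan2(far[:,1].mean(),far[:,0].mean())),len(far),f.mean(0))
for l in("key_bow",):
    for m in r.masks_of(s,l)[:2]: print(m["confidence"],m["pixel"],pts(s,m["pixels"]).mean(0))
E
```

```text
pos [0.4801 0.3914 0.1231] z [ 0.3716 -0.5237 -0.7666] y [0.8194 0.5733 0.0056] w 0.06018912650279448 q [-78.7392  37.5869  24.4887  94.9624  23.9233  67.9387 -34.594 ]
cam in tool [ 0.0783  0.0001 -0.1415] [[-0.0, -0.952, -0.306], [1.0, 0.0, -0.002], [0.002, -0.306, 0.952]]
bow 597 [0.5273 0.3193 0.0105] [[0.5134 0.3032 0.0036]
 [0.5441 0.3333 0.0123]]
((0.5300599336624146, 0.31722426414489746), (0.02665165439248085, 0.028121426701545715), 36.71014404296875)
dir -48.44795802774885 180 [0.5315 0.3162 0.0105]
0.87 [252.8, 168.0] [0.5312 0.3169 0.0094]
```

View pics/w1.png

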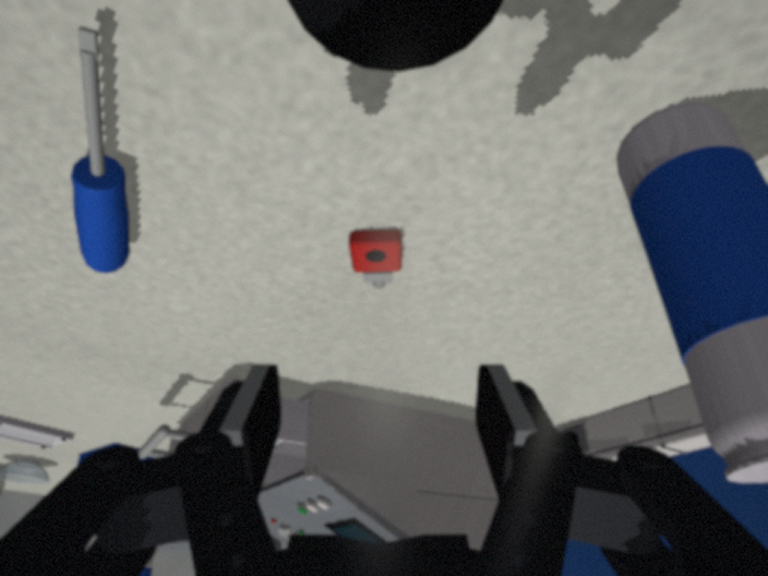

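The wrist view shows the bow at (376,250) with the barrel pointing down the picture at (377,280). The jar lid sits at the top edge at (400,20), close to where the camera would go on a tilted grasp. So I'll pick the key up vertically, set it down in clear space, and regrasp it there at a tilt.

```bash
python3 - <<'E'
from h import *
def head(yaw,e):
    y=np.radians(yaw); e=np.radians(e); kx=np.array([np.cos(y),np.sin(y),0]); return Rzy(kx*np.cos(e)-np.array([0,0,np.sin(e)]),[-kx[1],kx[0],0])
R=head(-53.3,90); st=plan(R,[.5305,.317,.06])
R2=head(0,90); st=(R,np.array([.5305,.317,.06])); plan(R2,[.54,.17,.06],None,st)
E
```

```text
n=5 need>=4.4 w/row [-0.001, 0.1394, -0.0061] deg 39.98
shift only, start axes [-0.0284, -0.0018, 0.1064]  end axes [-0.09, -0.0041, 0.0633]
[[[-0.001,0.139,-0.006],[-0.0057,-0.0004,0.0213]],[[-0.001,0.139,-0.006],[-0.0086,-0.0004,0.0203]],[[-0.001,0.139,-0.006],[-0.0113,-0.0005,0.0189]],[[-0.001,0.139,-0.006],[-0.0138,-0.0006,0.0171]],[[-0.001,0.139,-0.006],[-0.0161,-0.0007,0.015]]]
n=6 need>=5.9 w/row [-0.0, 0.0, -0.155] deg 53.30
shift only, start axes [-0.1235, -0.0802, 0.0]  end axes [-0.0095, -0.147, 0.0]
[[[-0.0,0.0,-0.155],[-0.0206,-0.0134,0.0]],[[-0.0,0.0,-0.155],[-0.0183,-0.0164,0.0]],[[-0.0,0.0,-0.155],[-0.0155,-0.019,0.0]],[[-0.0,0.0,-0.155],[-0.0124,-0.0212,0.0]],[[-0.0,0.0,-0.155],[-0.009,-0.0228,0.0]],[[-0.0,0.0,-0.155],[-0.0053,-0.024,0.0]]]
```

Call:
send_rows:
  moves:
    - [[-0.001, 0.139, -0.006], [-0.0057, -0.0004, 0.0213], 0.055]
    - [[-0.001, 0.139, -0.006], [-0.0086, -0.0004, 0.0203], 0.055]
    - [[-0.001, 0.139, -0.006], [-0.0113, -0.0005, 0.0189], 0.055]
    - [[-0.001, 0.139, -0.006], [-0.0138, -0.0006, 0.0171], 0.055]
    - [[-0.001, 0.139, -0.006], [-0.0161, -0.0007, 0.015], 0.055]

```text
t: 3.58
position: [0.5316, 0.3165, 0.0618]
ee_rot: [[-0.598, 0.802, 0.003], [0.802, 0.598, 0.003], [0.001, 0.004, -1.0]]
ft_force: [-0.3, 0.3, -0.9]
gripper_width: 0.055
grip_force: 0.0
```

Call:
send_rows:
  moves:
    - [[0, 0, 0], [0, 0, 0.025], 0.055]
    - [[0, 0, 0], [0, 0, 0.02], 0.055]
    - [[0, 0, 0], [0, 0, 0.01], 0.055]
    - [[0, 0, 0], [0, 0, 0], 0.02]
    - [[0, 0, 0], [0, 0, 0], 0.02]
    - [[0, 0, 0], [0, 0, 0], 0.02]
    - [[0, 0, 0], [0, 0, 0], 0.02]
  newtons: 30

```text
t: 4.45
position: [0.5315, 0.3149, 0.0054]
ee_rot: [[-0.596, 0.803, 0.003], [0.803, 0.596, -0.004], [-0.005, 0.0, -1.0]]
ft_force: [-0.4, -0.1, 0.2]
gripper_width: 0.0289
grip_force: 31.6
```

Call:
send_rows:
  moves:
    - [[0, 0, 0], [0, 0, -0.03], 0.02]
    - [[0, 0, -0.155], [-0.0206, -0.0134, 0], 0.02]
    - [[0, 0, -0.155], [-0.0183, -0.0164, 0], 0.02]
    - [[0, 0, -0.155], [-0.0155, -0.019, 0], 0.02]
    - [[0, 0, -0.155], [-0.0124, -0.0212, 0], 0.02]
    - [[0, 0, -0.155], [-0.009, -0.0228, 0], 0.02]
    - [[0, 0, -0.155], [-0.0053, -0.024, 0], 0.02]
    - [[0, 0, 0], [0, 0, 0], 0.02]
    - [[0, 0, 0], [0, 0, 0.015], 0.02]
    - [[0, 0, 0], [0, 0, 0.008], 0.02]
    - [[0, 0, 0], [0, 0, 0.006], 0.02]
    - [[0, 0, 0], [0, 0, 0], 0.02]

```text
t: 5.95
position: [0.54, 0.1684, 0.0059]
ee_rot: [[-1.0, 0.002, 0.001], [0.002, 1.0, -0.004], [-0.001, -0.004, -1.0]]
ft_force: [0.2, 1.1, -0.1]
gripper_width: 0.0286
grip_force: 31.6
```

Call:
send_rows:
  moves:
    - [[0, 0, 0], [0, 0, 0], 0.05]
    - [[0, 0, 0], [0, 0, 0], 0.05]
    - [[0, 0, 0], [0, 0, 0], 0.05]
    - [[0, 0, 0], [0, 0, -0.04], 0.05]
    - [[0, 0, 0], [0, 0, -0.05], 0.05]
    - [[0, 0, 0], [0, 0, 0], 0.05]

```text
t: 6.7
position: [0.5436, 0.1692, 0.101]
ee_rot: [[-1.0, 0.003, 0.011], [0.003, 1.0, -0.001], [-0.011, -0.001, -1.0]]
ft_force: [-0.2, 0.3, -0.6]
gripper_width: 0.05
grip_force: 0.0
```

```bash
cat >> h.py <<'E'
def head(yaw,e):
    y=np.radians(yaw); e=np.radians(e); kx=np.array([np.cos(y),np.sin(y),0]); return Rzy(kx*np.cos(e)-np.array([0,0,np.sin(e)]),[-kx[1],kx[0],0])
E
python3 - <<'E'
from key import *
s,q=look("w2.png")
p=pts(s,redkey(s,0)); p=p[(p[:,2]<.03)&(np.hypot(p[:,0]-.54,p[:,1]-.17)<.06)]; print("bow",len(p),p.mean(0))
top=p[p[:,2]>.009][:,:2].astype(np.float32); rc=cv2.minAreaRect(top); print(rc)
f=pts(s,np.ones((384,512),bool)); f=f[(f[:,2]>.005)&(f[:,2]<.02)&(np.hypot(f[:,0]-p[:,0].mean(),f[:,1]-p[:,1].mean())<.05)]
d=f[:,:2]-p[:,:2].mean(0); far=d[np.hypot(*d.T)>.02]; print("dir",np.degrees(np.arctan2(far[:,1].mean(),far[:,0].mean())),len(far))
for m in r.masks_of(s,"key_bow")[:2]: print(m["confidence"],m["pixel"],pts(s,m["pixels"]).mean(0))
R=head(0,50); b=np.array([rc[0][0]+.005,rc[0][1],.009])
plan(R,b-R[:,2]*.06)
E
```

```text
pos [0.5417 0.1685 0.0986] z [ 0.0065 -0.0023 -1.    ] y [ 0.0032  1.     -0.0023] w 0.04962583688254143 q [-18.9878  22.1019  -3.4366 107.4992   2.0258  50.1542  66.3546]
cam in tool [ 0.0769  0.0004 -0.1442] [[-0.001, -0.951, -0.309], [1.0, -0.001, 0.002], [-0.002, -0.309, 0.951]]
bow 1236 [0.5391 0.1678 0.0113]
((0.5396764874458313, 0.16790516674518585), (0.027617301791906357, 0.027680937200784683), 0.3121762275695801)
dir 1.5334485149964183 383
n=5 need>=4.4 w/row [-0.0009, -0.139, -0.0003] deg 39.82
shift only, start axes [0.0343, -0.0, 0.0419]  end axes [0.0532, -0.0001, 0.0102]
[[[-0.001,-0.139,-0.0],[0.0069,-0.0,0.0084]],[[-0.001,-0.139,-0.0],[0.008,-0.0,0.0073]],[[-0.001,-0.139,-0.0],[0.0089,-0.0,0.0062]],[[-0.001,-0.139,-0.0],[0.0097,-0.0,0.0049]],[[-0.001,-0.139,-0.0],[0.0103,-0.0,0.0035]]]
```

View pics/w2.png

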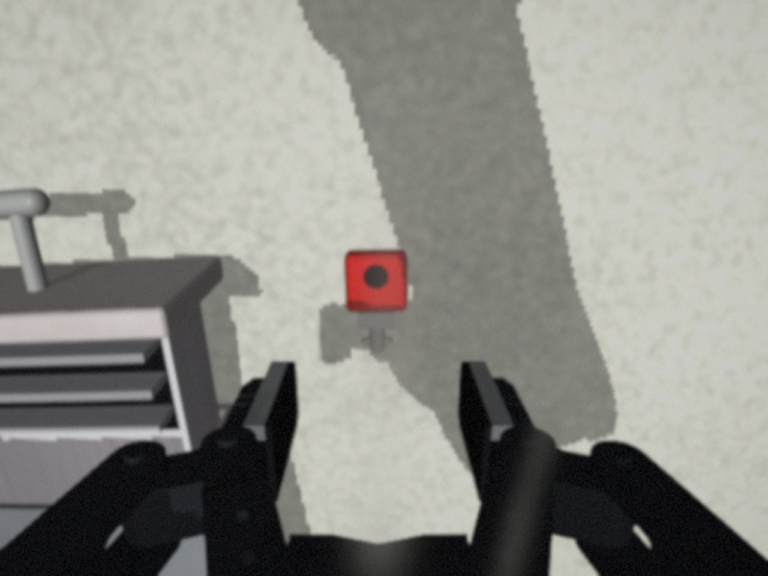

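The key lies flat with its bow at (376,280) in the picture, barrel straight ahead at (377,340), and room on both sides. Next is the tilted regrasp.

Call:
send_rows:
  moves:
    - [[-0.001, -0.139, 0], [0.0069, 0, 0.0084], 0.05]
    - [[-0.001, -0.139, 0], [0.008, 0, 0.0073], 0.05]
    - [[-0.001, -0.139, 0], [0.0089, 0, 0.0062], 0.05]
    - [[-0.001, -0.139, 0], [0.0097, 0, 0.0049], 0.05]
    - [[-0.001, -0.139, 0], [0.0103, 0, 0.0035], 0.05]
    - [[0, 0, 0], [0, 0, 0], 0.05]

```text
t: 7.55
position: [0.5222, 0.1517, 0.0657]
ee_rot: [[-0.874, 0.03, 0.485], [0.002, 0.998, -0.057], [-0.486, -0.048, -0.873]]
ft_force: [-0.3, -0.7, -0.3]
gripper_width: 0.0501
grip_force: 0.0
```

```bash
python3 - <<'E'
from h import *
R=head(0,50); q=r.sense(); print(q["position"],q["ee_rot"][:,2]); plan(R,[.545,.168,.010],3)
E
```

```text
[0.52221493 0.15174719 0.06566207] [ 0.48492738 -0.0566751  -0.87271608]
n=3 need>=1.3 w/row [-0.0189, -0.0636, 0.001] deg 11.41
shift only, start axes [0.0072, 0.0196, 0.0587]  end axes [0.0183, 0.0163, 0.0573]
[[[-0.019,-0.064,0.001],[0.0024,0.0065,0.0196]],[[-0.019,-0.064,0.001],[0.0036,0.0062,0.0195]],[[-0.019,-0.064,0.001],[0.0049,0.0058,0.0193]]]
```

```bash
python3 - <<'E'
from h import *
q=r.sense(); print(q["q"],q["qvel"]); plan(head(0,62),[.5425,.168,.05])
E
```

```text
[-45.098294    15.67202115  15.11446065 132.4237553   57.2940093
  16.06783349   4.24370868] [ 2.06626385 -0.65889563 -1.30857957 -2.52539699 -5.09706407  0.16405221
  4.72834864]
n=1 need>=0.6 w/row [-0.0567, 0.0185, -0.0029] deg 3.42
shift only, start axes [-0.0101, 0.0176, 0.0226]  end axes [-0.0106, 0.0163, 0.0234]
[[[-0.057,0.019,-0.003],[-0.0101,0.0176,0.0226]]]
```

```bash
python3 - <<'E'
from h import *
plan(head(0,90),[.5395,.168,.06],5)
plan(head(-70,90),[.54,.19,.035],9,(head(0,90),np.array([.54,.168,.035])))
E
```

```text
n=5 need>=3.2 w/row [-0.011, 0.1014, -0.0033] deg 29.24
shift only, start axes [-0.0123, 0.017, 0.0124]  end axes [-0.0173, 0.0163, 0.0057]
[[[-0.011,0.101,-0.003],[-0.0025,0.0034,0.0025]],[[-0.011,0.101,-0.003],[-0.0027,0.0034,0.0023]],[[-0.011,0.101,-0.003],[-0.0029,0.0033,0.002]],[[-0.011,0.101,-0.003],[-0.0031,0.0033,0.0017]],[[-0.011,0.101,-0.003],[-0.0033,0.0033,0.0014]]]
n=9 need>=7.8 w/row [0.0, 0.0, 0.1357] deg 70.00
shift only, start axes [0.0, 0.022, 0.0]  end axes [0.0207, 0.0075, -0.0]
[[[0.0,0.0,0.136],[0.0,0.0024,0.0]],[[0.0,0.0,0.136],[0.0003,0.0024,-0.0]],[[0.0,0.0,0.136],[0.0007,0.0024,-0.0]],[[0.0,0.0,0.136],[0.001,0.0022,-0.0]],[[0.0,0.0,0.136],[0.0013,0.0021,-0.0]],[[0.0,0.0,0.136],[0.0015,0.0019,-0.0]],[[0.0,0.0,0.136],[0.0018,0.0017,-0.0]],[[0.0,0.0,0.136],[0.002,0.0014,-0.0]],[[0.0,0.0,0.136],[0.0022,0.0011,-0.0]]]
```

Call:
send_rows:
  moves:
    - [[-0.011, 0.101, -0.003], [-0.0025, 0.0034, 0.0025], 0.05]
    - [[-0.011, 0.101, -0.003], [-0.0027, 0.0034, 0.0023], 0.05]
    - [[-0.011, 0.101, -0.003], [-0.0029, 0.0033, 0.002], 0.05]
    - [[-0.011, 0.101, -0.003], [-0.0031, 0.0033, 0.0017], 0.05]
    - [[-0.011, 0.101, -0.003], [-0.0033, 0.0033, 0.0014], 0.05]
    - [[0, 0, 0], [0, 0, 0], 0.05]

```text
t: 8.3
position: [0.5446, 0.1641, 0.0629]
ee_rot: [[-0.998, 0.014, 0.054], [0.013, 1.0, -0.007], [-0.054, -0.006, -0.999]]
ft_force: [0.2, -0.3, -0.0]
gripper_width: 0.0498
grip_force: 0.0
```

Call:
send_rows:
  moves:
    - [[-0.006, 0.054, 0.0], [0.005, 0.004, 0.02], 0.05]
    - [[0, 0, 0], [0, 0, 0.02], 0.05]
    - [[0, 0, 0], [0, 0, 0.017], 0.05]
    - [[0, 0, 0], [0, 0, 0], 0.02]
    - [[0, 0, 0], [0, 0, 0], 0.02]
    - [[0, 0, 0], [0, 0, 0], 0.02]
    - [[0, 0, 0], [0, 0, -0.03], 0.02]

```text
t: 9.18
position: [0.5367, 0.1675, 0.0347]
ee_rot: [[-1.0, 0.011, -0.004], [0.011, 1.0, -0.005], [0.004, -0.005, -1.0]]
ft_force: [-0.4, 0.6, 0.5]
gripper_width: 0.0292
grip_force: 33.5
```

Call:
send_rows:
  moves:
    - [[0, 0, 0.136], [0, 0.0024, 0], 0.02]
    - [[0, 0, 0.136], [0.0003, 0.0024, 0], 0.02]
    - [[0, 0, 0.136], [0.0007, 0.0024, 0], 0.02]
    - [[0, 0, 0.136], [0.001, 0.0022, 0], 0.02]
    - [[0, 0, 0.136], [0.0013, 0.0021, 0], 0.02]
    - [[0, 0, 0.136], [0.0015, 0.0019, 0], 0.02]
    - [[0, 0, 0.136], [0.0018, 0.0017, 0], 0.02]
    - [[0, 0, 0.136], [0.002, 0.0014, 0], 0.02]
    - [[0, 0, 0.136], [0.0022, 0.0011, 0], 0.02]
    - [[0, 0, 0], [0, 0, 0.015], 0.02]
    - [[0, 0, 0], [0, 0, 0.01], 0.02]
    - [[0, 0, 0], [0, 0, 0.0], 0.02]

```text
t: 10.68
position: [0.5374, 0.1894, 0.0092]
ee_rot: [[-0.33, 0.944, -0.003], [0.944, 0.33, -0.004], [-0.003, -0.004, -1.0]]
ft_force: [0.7, -0.5, -0.2]
gripper_width: 0.0289
grip_force: 33.5
```

Call:
send_rows:
  moves:
    - [[0, 0, 0], [0, 0, 0.004], 0.02]
    - [[0, 0, 0], [0, 0, 0], 0.05]
    - [[0, 0, 0], [0, 0, 0], 0.05]
    - [[0, 0, 0], [0, 0, 0], 0.05]
    - [[0, 0, 0], [0, 0, -0.04], 0.05]
    - [[0, 0, 0], [0, 0, -0.03], 0.05]
    - [[0, 0, 0], [0, 0, 0], 0.05]

```text
t: 11.55
position: [0.5407, 0.191, 0.0793]
ee_rot: [[-0.33, 0.944, 0.005], [0.944, 0.33, -0.001], [-0.003, 0.005, -1.0]]
ft_force: [0.1, -0.5, 0.2]
gripper_width: 0.0502
grip_force: 0.0
```

```bash
python3 - <<'E'
from h import *
np.set_printoptions(precision=4,suppress=True)
s=r.snapshot("wrist"); p=pts(s,redkey(s,0)); p=p[(p[:,2]<.03)&(np.hypot(p[:,0]-.54,p[:,1]-.187)<.06)]; print("bow",len(p),p.mean(0),r.sense()["position"])
top=p[p[:,2]>.009][:,:2].astype(np.float32); rc=cv2.minAreaRect(top); print(rc)
R=head(-70.7,50); b=np.array([*rc[0],0])+np.array([np.cos(np.radians(-70.7)),np.sin(np.radians(-70.7)),0])*.005; b[2]=.010; print("target",b)
plan(R,b-R[:,2]*.07,6); print(r.sense()["q"])
E
```

```text
bow 1273 [0.538  0.1851 0.0113] [0.5393 0.1905 0.0776]
((0.5390369892120361, 0.18603132665157318), (0.02741546742618084, 0.02886643446981907), 19.819889068603516)
target [0.5407 0.1813 0.01  ]
n=6 need>=4.4 w/row [0.0001, -0.1159, -0.0002] deg 39.83
shift only, start axes [0.0359, -0.0018, 0.0139]  end axes [0.0365, -0.0018, -0.0123]
[[[0.0,-0.116,-0.0],[0.006,-0.0003,0.0023]],[[0.0,-0.116,-0.0],[0.0062,-0.0003,0.0016]],[[0.0,-0.116,-0.0],[0.0064,-0.0003,0.0009]],[[0.0,-0.116,-0.0],[0.0064,-0.0003,0.0001]],[[0.0,-0.116,-0.0],[0.0064,-0.0003,-0.0006]],[[0.0,-0.116,-0.0],[0.0063,-0.0003,-0.0013]]]
[-28.9721  24.3781   6.4444 107.7263  -3.3443  48.0295  -1.6096]
```

Call:
send_rows:
  moves:
    - [[0, -0.116, 0], [0.006, -0.0003, 0.0023], 0.05]
    - [[0, -0.116, 0], [0.0062, -0.0003, 0.0016], 0.05]
    - [[0, -0.116, 0], [0.0064, -0.0003, 0.0009], 0.05]
    - [[0, -0.116, 0], [0.0064, -0.0003, 0.0001], 0.05]
    - [[0, -0.116, 0], [0.0064, -0.0003, -0.0006], 0.05]
    - [[0, -0.116, 0], [0.0063, -0.0003, -0.0013], 0.05]
    - [[0, 0, 0], [0, 0, 0], 0.05]

```text
t: 12.48
position: [0.5225, 0.2262, 0.0593]
ee_rot: [[-0.261, 0.942, 0.211], [0.719, 0.336, -0.608], [-0.644, -0.007, -0.765]]
ft_force: [-0.1, 0.6, -0.4]
gripper_width: 0.05
grip_force: 0.0
```

```bash
python3 - <<'E'
from h import *
plan(head(-70.7,50),[.5407,.1813,.0095],3); print(r.sense()["q"],r.sense()["position"])
E
```

```text
n=3 need>=1.3 w/row [-0.0006, 0.0004, 0.0029] deg 0.50
shift only, start axes [-0.005, 0.0024, 0.0692]  end axes [-0.0051, 0.0024, 0.0692]
[[[-0.001,0.0,0.003],[-0.0017,0.0008,0.0231]],[[-0.001,0.0,0.003],[-0.0017,0.0008,0.0231]],[[-0.001,0.0,0.003],[-0.0017,0.0008,0.0231]]]
[-62.03749789  38.21174746  19.53848036 103.10638561  27.03293536
  61.96665545 -42.22242673] [0.52247261 0.2261956  0.05927441]
```

Call:
send_rows:
  moves:
    - [[-0.002, 0, 0.008], [-0.002, 0.001, 0.025], 0.05]
    - [[0, 0, 0], [-0.002, 0.001, 0.02], 0.05]
    - [[0, 0, 0], [-0.001, 0, 0.014], 0.05]
    - [[0, 0, 0], [0, 0, 0.009], 0.05]
    - [[0, 0, 0], [0, 0, 0], 0.05]

```text
t: 13.1
position: [0.5425, 0.1784, 0.0136]
ee_rot: [[-0.245, 0.946, 0.212], [0.725, 0.324, -0.608], [-0.644, 0.005, -0.765]]
ft_force: [-0.2, 0.4, -0.2]
gripper_width: 0.0502
grip_force: 0.0
```

```bash
python3 - <<'E'
from h import *
plan(head(-70.7,50),[.5407,.1813,.0095],1); q=r.sense();print(q["q"],q["position"],q["ft_force"])
E
```

```text
n=1 need>=0.1 w/row [-0.0008, 0.001, -0.0082] deg 0.48
shift only, start axes [0.0052, -0.0008, 0.001]  end axes [0.0052, -0.0008, 0.001]
[[[-0.001,0.001,-0.008],[0.0052,-0.0008,0.001]]]
[-58.68474549  41.54259137  20.74334181 106.01657929  28.95945832
  54.32691972 -43.37512502] [0.54252527 0.17840576 0.01358265] [-0.15225248  0.37516887 -0.15499997]
```

Call:
send_rows:
  moves:
    - [[0, 0, -0.008], [0.005, -0.001, 0.001], 0.05]
    - [[0, 0, 0], [0, 0, 0], 0.02]
    - [[0, 0, 0], [0, 0, 0], 0.02]
    - [[0, 0, 0], [0, 0, 0], 0.02]
    - [[0, 0, 0], [0, 0, 0], 0.02]
    - [[0, 0, 0], [0, 0, 0], 0.02]
  newtons: 45

```text
t: 13.85
position: [0.5407, 0.182, 0.0098]
ee_rot: [[-0.253, 0.944, 0.213], [0.722, 0.331, -0.607], [-0.644, 0.0, -0.765]]
ft_force: [-1.0, 1.3, 0.7]
gripper_width: 0.028
grip_force: 44.4
```

```bash
python3 - <<'E'
from h import *
np.set_printoptions(precision=4,suppress=True)
q=r.sense(); print(q["position"],q["gripper_width"],q["grip_force"],q["ft_force"])
R=q["ee_rot"]; p=q["position"]; yaw=np.arctan2(-R[0,1],R[1,1]); print("heading",np.degrees(yaw),"e",np.degrees(np.arcsin(-R[2,2])))
E
```

```text
[0.5407 0.182  0.0098] 0.027985122063479938 44.38147456785373 [-0.9511  1.3032  0.6954]
heading -70.67264741340469 e 49.94482718076936
```

```bash
cat >> h.py <<'E'
ROLL=28.0
def Kframe(psi=2.3,tilt=28.):
    c,s=np.cos(np.radians(psi)),np.sin(np.radians(psi)); Y=np.array([[c,-s,0],[s,c,0],[0,0,1]]); t=np.radians(tilt)
    return Y@np.array([[np.cos(t),0,-np.sin(t)],[0,1,0],[np.sin(t),0,np.cos(t)]])
def keyR(KF): return np.c_[-KF[:,2],KF[:,1],KF[:,0]]
E
python3 - <<'E'
from h import *
np.set_printoptions(precision=4,suppress=True)
q=r.sense(); R=q["ee_rot"]; p=q["position"]; h=np.radians(-70.7)
Rk=np.c_[[np.cos(h),np.sin(h),0],[-np.sin(h),np.cos(h),0],[0,0,1]]; bow=np.array([.539,.186,.006]); sh=bow+Rk[:,0]*.023
Rkt=R.T@Rk; pkt=R.T@(sh-p); print("shoulder in tool",pkt,Rkt.tolist()); np.savez("grip.npz",R=Rkt,p=pkt)
KF=Kframe(); K=np.array([.676,-.061,.1215]); np.savez("K.npz",KF=KF,K=K)
Rt=keyR(KF)@Rkt.T; print(Rt)
tgt=K+KF[:,2]*.06; pt=tgt-Rt@pkt; print("tcp",pt)
p1=p+[0,0,.17]; print("lift in tool",R.T@[0,0,.17])
plan(Rt,pt,None,(R,p1))
E
```

```text
shoulder in tool [-0.0118 -0.0003  0.0149] [[-0.7654251343477586, -0.00020013174815508014, -0.6435249207730804], [-0.000477392661146778, 0.9999998530672415, 0.0002568301828111915], [0.6435247748183149, 0.0005037983516249294, -0.7654251174231599]]
[[-0.9268 -0.0401 -0.3734]
 [-0.0374  0.9992 -0.0145]
 [ 0.3737  0.0005 -0.9275]]
tcp [ 0.6425 -0.0621  0.1927]
lift in tool [-0.1094  0.     -0.1301]
n=11 need>=10.3 w/row [-0.0191, 0.0843, -0.1194] deg 92.89
shift only, start axes [-0.2104, 0.0153, 0.16]  end axes [-0.0803, -0.2479, -0.0464]
[[[-0.019,0.084,-0.119],[-0.0191,0.0014,0.0145]],[[-0.019,0.084,-0.119],[-0.0203,-0.0012,0.0129]],[[-0.019,0.084,-0.119],[-0.021,-0.0039,0.0111]],[[-0.019,0.084,-0.119],[-0.0212,-0.0067,0.0092]],[[-0.019,0.084,-0.119],[-0.021,-0.0093,0.0073]],[[-0.019,0.084,-0.119],[-0.0202,-0.0119,0.0053]],[[-0.019,0.084,-0.119],[-0.019,-0.0143,0.0034]],[[-0.019,0.084,-0.119],[-0.0174,-0.0166,0.0016]],[[-0.019,0.084,-0.119],[-0.0153,-0.0185,-0.0001]],[[-0.019,0.084,-0.119],[-0.0129,-0.0202,-0.0017]],[[-0.019,0.084,-0.119],[-0.0102,-0.0216,-0.0031]]]
```

Call:
send_rows:
  moves:
    - [[0, 0, 0], [-0.018, 0, -0.022], 0.02]
    - [[0, 0, 0], [-0.033, 0, -0.039], 0.02]
    - [[0, 0, 0], [-0.036, 0, -0.043], 0.02]
    - [[0, 0, 0], [-0.022, 0, -0.026], 0.02]

```text
t: 14.35
position: [0.5412, 0.182, 0.182]
ee_rot: [[-0.251, 0.944, 0.214], [0.724, 0.33, -0.606], [-0.643, 0.003, -0.766]]
ft_force: [0.8, -0.0, -1.5]
gripper_width: 0.0283
grip_force: 44.4
```

Call:
send_rows:
  moves:
    - [[-0.019, 0.084, -0.119], [-0.0191, 0.0014, 0.0145], 0.02]
    - [[-0.019, 0.084, -0.119], [-0.0203, -0.0012, 0.0129], 0.02]
    - [[-0.019, 0.084, -0.119], [-0.021, -0.0039, 0.0111], 0.02]
    - [[-0.019, 0.084, -0.119], [-0.0212, -0.0067, 0.0092], 0.02]
    - [[-0.019, 0.084, -0.119], [-0.021, -0.0093, 0.0073], 0.02]
    - [[-0.019, 0.084, -0.119], [-0.0202, -0.0119, 0.0053], 0.02]
    - [[-0.019, 0.084, -0.119], [-0.019, -0.0143, 0.0034], 0.02]
    - [[-0.019, 0.084, -0.119], [-0.0174, -0.0166, 0.0016], 0.02]
    - [[-0.019, 0.084, -0.119], [-0.0153, -0.0185, -0.0001], 0.02]
    - [[-0.019, 0.084, -0.119], [-0.0129, -0.0202, -0.0017], 0.02]
    - [[-0.019, 0.084, -0.119], [-0.0102, -0.0216, -0.0031], 0.02]
    - [[0, 0, 0], [0, 0, 0], 0.02]

```text
t: 15.85
position: [0.6419, -0.0661, 0.1906]
ee_rot: [[-0.927, -0.031, -0.373], [-0.027, 1.0, -0.016], [0.374, -0.004, -0.928]]
ft_force: [-0.3, -0.3, -0.8]
gripper_width: 0.0281
grip_force: 44.5
```

```bash
python3 - <<'E'
from key import *
s,q=look("w3.png"); print(q["gripper_width"],q["grip_force"])
g=np.load("grip.npz"); k=np.load("K.npz"); Rt=keyR(k["KF"])@g["R"].T
sh=q["position"]+q["ee_rot"]@g["p"]; Rk=q["ee_rot"]@g["R"]; print("shoulder",sh,"key x",Rk[:,0],"K frame",k["KF"].T@(sh-k["K"]))
for l in("keyhole","key_bow"):
    for m in r.masks_of(s,l)[:2]:
        P=pts(s,m["pixels"]); print(l,m["confidence"],m["pixel"],m["pixels"].sum(),P.mean(0) if len(P) else 0)
plan(Rt,k["K"]+k["KF"][:,2]*.06-Rt@g["p"])
E
```

```text
pos [ 0.6415 -0.0636  0.1913] z [-0.3726 -0.0145 -0.9279] y [-0.0324  0.9995 -0.0026] w 0.027900077811105792 q [-2.9329 38.0577  6.9944 72.5273 -2.2049 91.4491 95.6144]
cam in tool [ 0.0774 -0.0022 -0.1418] [[-0.003, -0.953, -0.304], [1.0, -0.002, -0.001], [0.0, -0.304, 0.953]]
0.027900077811105792 44.49478381964582
shoulder [ 0.647  -0.0638  0.1731] key x [ 0.4701  0.0125 -0.8825] K frame [-0.0015 -0.0016  0.0592]
keyhole 0.58 [257.8, 293.0] 1681 [ 0.6759 -0.0611  0.1207]
n=1 need>=0.0 w/row [0.0001, 0.0025, -0.0041] deg 0.28
shift only, start axes [-0.001, -0.0012, -0.0005]  end axes [-0.001, -0.0012, -0.0005]
[[[0.0,0.002,-0.004],[-0.001,-0.0012,-0.0005]]]
```

View pics/w3.png

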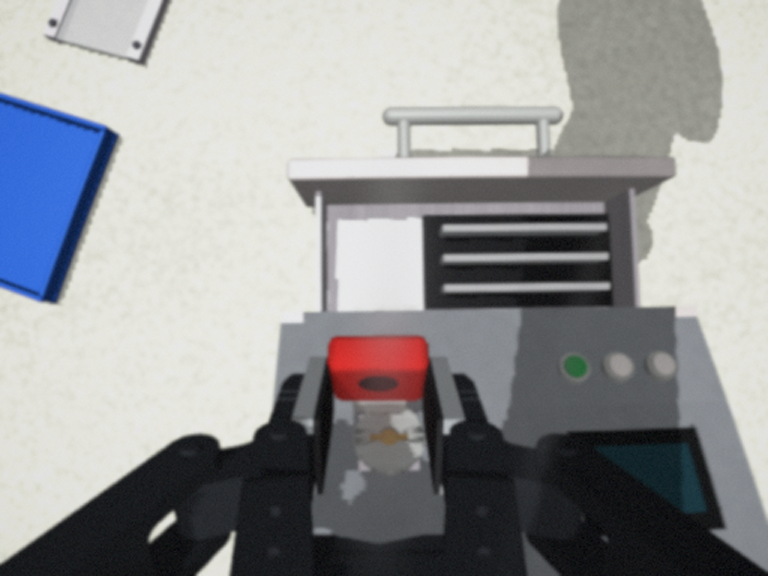

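The key is held firmly with its bow at (378,368) and its barrel pointing at the lock collar at (390,445). The drawer handle is at (473,116). I'll measure the key and collar from this shot's depth.

```bash
python3 - <<'E'
from key import *
s,q=look("w4.png"); g=np.load("grip.npz"); k=np.load("K.npz"); KF,K=k["KF"],k["K"]
save(s,"w4c.png",(200,190,330,360),4)
R=q["ee_rot"]; P0=q["position"]
red=pts(s,redkey(s,0)); red=red[np.linalg.norm(red-P0,axis=1)<.08]
kk=(red-(P0+R@g["p"]))@(R@g["R"]); print("bow in key frame pct",np.percentile(kk,[1,10,50,90,99],axis=0))
# narrower: lower face plane (toward camera)
f=kk[(kk[:,0]>-.033)&(kk[:,0]<-.013)]; A=np.c_[f[:,0],f[:,1],np.ones(len(f))]; c=np.linalg.lstsq(A,f[:,2],rcond=None)[0]; print("face z vs x,y,1",c,len(f))
a=pts(s,np.ones((384,512),bool)); a=(a-K)@KF
m=(abs(a[:,0])<.05)&(abs(a[:,1])<.05)
fas=a[m&(abs(a[:,2]+.006)<.003)]; c=np.linalg.lstsq(np.c_[fas[:,:2],np.ones(len(fas))],fas[:,2],rcond=None)[0]; print("fascia",c,len(fas))
col=a[(np.hypot(a[:,0],a[:,1])<.022)&(abs(a[:,2])<.0025)]; print("collar",len(col),np.percentile(col,[1,50,99],axis=0))
print(cv2.minEnclosingCircle(col[:,:2].astype(np.float32)))
E
```

```text
pos [ 0.6413 -0.0604  0.1931] z [-0.3706 -0.0146 -0.9287] y [-0.0372  0.9993 -0.0008] w 0.02800875653654098 q [-3.1196 37.8518  6.893  72.6102 -2.227  91.4526 95.6355]
cam in tool [ 0.0779 -0.0004 -0.142 ] [[-0.001, -0.953, -0.304], [1.0, -0.001, 0.001], [-0.001, -0.304, 0.953]]
bow in key frame pct [[-0.0357 -0.0141 -0.0044]
 [-0.035  -0.0116 -0.0024]
 [-0.0336 -0.0004  0.004 ]
 [-0.0157  0.0114  0.0059]
 [-0.0105  0.0139  0.0062]]
face z vs x,y,1 [0.0438 0.0053 0.0065] 919
fascia [ 0.0002  0.0018 -0.0048] 5844
collar 1310 [[-0.0132 -0.0147 -0.0023]
 [ 0.0012 -0.0004  0.0012]
 [ 0.0129  0.0145  0.0024]]
((0.0024192158598452806, 0.002200821414589882), 0.020695721730589867)
```

View pics/w4c.png

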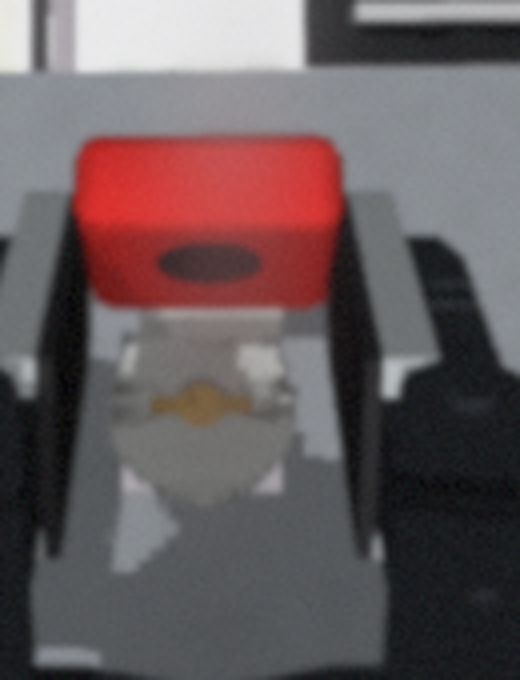

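```bash
cat > rel.py <<'E'
from key import *
def rel():
    s=r.snapshot("wrist"); q=r.sense(); g=np.load("grip.npz"); k=np.load("K.npz"); KF,K=k["KF"],k["K"]; R=q["ee_rot"]
    sh=q["position"]+R@g["p"]; Rk=R@g["R"]
    red=pts(s,redkey(s,0)); red=red[np.linalg.norm(red-q["position"],axis=1)<.08]; kk=(red-sh)@Rk
    end=kk[:,0]<-.030; zf=(kk[:,0]>-.030)&(kk[:,0]<-.012)
    print("bow end-face x %.4f (want -.038)  z-face %.4f (want .006)  y mid %.4f"%(np.median(kk[end,0]),np.median(kk[zf,2]),np.percentile(kk[:,1],[2,98]).mean()),end.sum(),zf.sum())
    hsv=cv2.cvtColor(s["pixels"],cv2.COLOR_RGB2HSV); o=(hsv[...,0]>9)&(hsv[...,0]<24)&(hsv[...,1]>90)
    v,u=np.nonzero(o); 
    n=cv2.undistortPoints(np.stack([u,v],1).astype(float)[:,None],K_(s),np.array(s["distortion"]))[:,0]
    d=np.c_[n,np.ones(len(n))]@np.array(s["orientation"]).T; e=np.array(s["eye"])
    t=((K-e)@KF[:,2])/(d@KF[:,2]); h=(e+d*t[:,None]-K)@KF; h=h[np.hypot(h[:,0],h[:,1])<.02]
    if len(h): print("slot",len(h),h.mean(0),np.percentile(h,[2,98],axis=0).tolist())
    print("shoulder in K",KF.T@(sh-K),"key axes in K",(KF.T@Rk)[:,0],(KF.T@Rk)[:,1],"t",q["t"],"F",q["ft_force"])
    return s,q
K_=K
E
sed -i 's/^K_=K$//; s/K_(s)/KM(s)/' rel.py; sed -i 's/from key import \*/from key import *\nfrom h import K as KM/' rel.py
python3 -c "
from rel import *
for i in range(3): rel()"
```

```text
bow end-face x -0.0343 (want -.038)  z-face 0.0057 (want .006)  y mid 0.0002 1670 648
slot 108 [-0.0023 -0.0004 -0.    ] [[-0.0052316738847903105, -0.007398658331715948, -5.760226339442779e-17], [0.00024209772449752465, 0.006760777450403808, 3.8701614339111505e-17]]
shoulder in K [-0.0005  0.0018  0.061 ] key axes in K [ 0.0034 -0.0024 -1.    ] [ 0.0015  1.     -0.0024] t 16.1 F [-0.1277 -0.6859 -1.1376]
bow end-face x -0.0344 (want -.038)  z-face 0.0058 (want .006)  y mid 0.0004 1669 653
slot 112 [-0.0023 -0.0004 -0.    ] [[-0.0050857297536145716, -0.007294707308561349, -6.087776902705518e-17], [0.00039435212920529175, 0.006309070562944507, 3.1115617124651403e-17]]
shoulder in K [-0.0004  0.0017  0.0611] key axes in K [ 0.0036 -0.0025 -1.    ] [ 0.0013  1.     -0.0025] t 16.15 F [1.0269 0.1992 0.5285]
bow end-face x -0.0345 (want -.038)  z-face 0.0059 (want .006)  y mid 0.0005 1678 650
slot 113 [-0.0023 -0.0001  0.    ] [[-0.004975933242786109, -0.007231180049634873, -3.0129152746868924e-17], [0.0005044407671821868, 0.006899687029979581, 5.5298900537295345e-17]]
shoulder in K [-0.0004  0.0015  0.061 ] key axes in K [ 0.0037 -0.0027 -1.    ] [ 0.0013  1.     -0.0027] t 16.2 F [ 0.6137  0.3334 -0.62  ]
```

```bash
python3 - <<'E'
from rel import *
g=np.load("grip.npz"); k=np.load("K.npz"); KF=k["KF"]
np.savez("grip.npz",R=g["R"],p=g["p"]+g["R"]@[.0036,.0004,0]); np.savez("K.npz",KF=KF,K=k["K"]+KF@[0,-.0003,.0012])
g=np.load("grip.npz"); k=np.load("K.npz"); s,q=rel()
Rt=keyR(KF)@g["R"].T; plan(Rt,k["K"]+KF@[0,0,.021]-Rt@g["p"],4); print("Kaxes in tool",(Rt.T@KF).tolist())
E
```

```text
bow end-face x -0.0381 (want -.038)  z-face 0.0059 (want .006)  y mid 0.0002 1811 582
slot 112 [-0.0019 -0.0001 -0.    ] [[-0.004559803888666598, -0.0071119408148185344, -5.511805124218114e-17], [0.0008936759687425302, 0.006959198707197637, 2.6826123865658994e-17]]
shoulder in K [-0.0003  0.0019  0.0562] key axes in K [ 0.0037 -0.0029 -1.    ] [ 0.0014  1.     -0.0029] t 16.25 F [-0.0106  0.4888 -0.0643]
n=4 need>=0.6 w/row [-0.0002, 0.0009, -0.0008] deg 0.28
shift only, start axes [-0.0272, -0.0019, 0.0225]  end axes [-0.0272, -0.002, 0.0224]
[[[-0.0,0.001,-0.001],[-0.0068,-0.0005,0.0056]],[[-0.0,0.001,-0.001],[-0.0068,-0.0005,0.0056]],[[-0.0,0.001,-0.001],[-0.0068,-0.0005,0.0056]],[[-0.0,0.001,-0.001],[-0.0068,-0.0005,0.0056]]]
Kaxes in tool [[-0.6435249207730805, -0.0002001317481550776, 0.7654251343477586], [0.00025683018281118583, 0.9999998530672415, 0.00047739266114677636], [-0.76542511742316, 0.0005037983516249325, -0.643524774818315]]
```

Call:
send_rows:
  moves:
    - [[0, 0.001, -0.001], [-0.0068, -0.0005, 0.0056], 0.02]
    - [[0, 0.001, -0.001], [-0.0068, -0.0005, 0.0056], 0.02]
    - [[0, 0.001, -0.001], [-0.0068, -0.0005, 0.0056], 0.02]
    - [[0, 0.001, -0.001], [-0.0068, -0.0005, 0.0056], 0.02]
    - [[0, 0, 0], [0, 0, 0], 0.02]
    - [[0, 0, 0], [0, 0, 0], 0.02]

```text
t: 17.0
position: [0.6588, -0.0635, 0.1619]
ee_rot: [[-0.926, -0.04, -0.375], [-0.037, 0.999, -0.015], [0.375, -0.0, -0.927]]
ft_force: [-0.1, -0.7, -1.2]
gripper_width: 0.028
grip_force: 44.5
```

```bash
python3 - <<'E'
from rel import *
for i in range(2): s,q=rel()
save(s,"w5c.png",(190,190,330,370),3.3)
KF,K0=np.load("K.npz")["KF"],np.load("K.npz")["K"]
a=(pts(s,np.ones((384,512),bool))-K0)@KF
col=a[(np.hypot(a[:,0],a[:,1])<.022)&(abs(a[:,2])<.002)]; print("collar",len(col),np.percentile(col,[2,50,98],axis=0))
E
```

```text
bow end-face x -0.0378 (want -.038)  z-face 0.0057 (want .006)  y mid -0.0001 1811 601
slot 5 [ 0.0003  0.002  -0.    ] [[-1.796461036017424e-05, 0.0011583316557830488, -4.6212360930519145e-17], [0.0005804552361424457, 0.0028194304514309863, 1.343379136311893e-17]]
shoulder in K [ 0.0001 -0.0014  0.0205] key axes in K [-0.0007 -0.0009 -1.    ] [ 0.0001  1.     -0.0009] t 17.05 F [-0.0657 -0.4247 -1.0776]
bow end-face x -0.0380 (want -.038)  z-face 0.0059 (want .006)  y mid -0.0000 1817 590
slot 6 [ 0.0004  0.002  -0.    ] [[0.0001120247174339108, 0.0011675228116557216, -5.969962275561406e-17], [0.0007118944510863305, 0.0028068855533197067, 3.3256835150252198e-18]]
shoulder in K [ 0.0001 -0.0014  0.0206] key axes in K [-0.0005 -0.0009 -1.    ] [ 0.0001  1.     -0.0009] t 17.1 F [ 0.1974  0.5768 -0.6671]
collar 1049 [[-0.0042 -0.014  -0.0015]
 [ 0.0045  0.0005  0.0001]
 [ 0.0121  0.0144  0.0014]]
```

View pics/w5c.png

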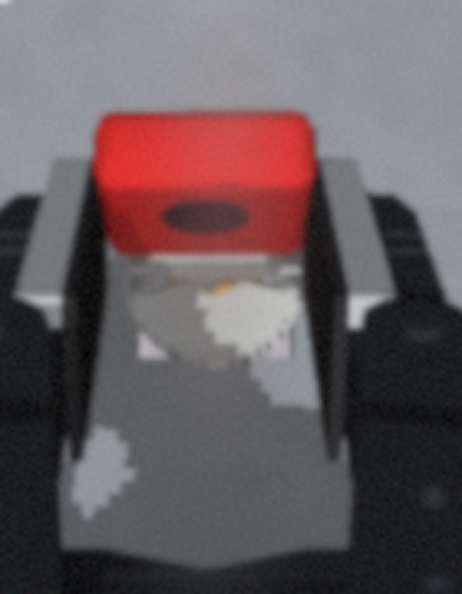

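The bow's centre sits about 1.4 mm to the left (tool -y) of the collar's centre, which agrees with the pose reading. I'll correct that and move closer.

Call:
send_rows:
  moves:
    - [[0, 0, 0], [-0.0015, 0.0015, 0.0013], 0.02]
    - [[0, 0, 0], [-0.0015, 0, 0.0013], 0.02]
    - [[0, 0, 0], [0, 0, 0], 0.02]
    - [[0, 0, 0], [0, 0, 0], 0.02]
    - [[0, 0, 0], [0, 0, 0], 0.02]

```text
t: 17.73
position: [0.6605, -0.0618, 0.1584]
ee_rot: [[-0.926, -0.04, -0.374], [-0.037, 0.999, -0.015], [0.375, -0.0, -0.927]]
ft_force: [0.2, 0.4, -0.5]
gripper_width: 0.028
grip_force: 44.5
```

```bash
python3 - <<'E'
from rel import *
for i in range(3): s,q=rel()
KF,K0=np.load("K.npz")["KF"],np.load("K.npz")["K"]
a=(pts(s,np.ones((384,512),bool))-K0)@KF
col=a[(np.hypot(a[:,0],a[:,1])<.022)&(abs(a[:,2])<.002)]; print("collar",len(col),np.percentile(col,[2,50,98],axis=0))
E
```

```text
bow end-face x -0.0380 (want -.038)  z-face 0.0059 (want .006)  y mid -0.0001 1819 598
slot 1 [ 0.0023 -0.0185 -0.    ] [[0.002340757423424266, -0.018509122688712007, -2.162630268218837e-17], [0.002340757423424266, -0.018509122688712007, -2.162630268218837e-17]]
shoulder in K [-0.0002  0.0002  0.0164] key axes in K [-0.0011 -0.0008 -1.    ] [ 0.      1.     -0.0008] t 17.775 F [-0.4251  1.3034  0.1653]
bow end-face x -0.0380 (want -.038)  z-face 0.0059 (want .006)  y mid -0.0000 1828 594
slot 2 [-0.0036 -0.0191 -0.    ] [[-0.0070815047904062844, -0.019733874771008852, -2.718647700702894e-17], [-0.000146958169791851, -0.0183989928053464, -2.4693077083272838e-18]]
shoulder in K [-0.0002  0.0002  0.0164] key axes in K [-0.0011 -0.0008 -1.    ] [ 0.0001  1.     -0.0008] t 17.825 F [ 0.4282 -0.3676 -0.4751]
bow end-face x -0.0380 (want -.038)  z-face 0.0059 (want .006)  y mid -0.0001 1823 595
slot 2 [-0.0015 -0.0187 -0.    ] [[-0.0023484094961518614, -0.018714531316239916, -2.6167754961450964e-17], [-0.0006338662733169321, -0.018633376560333464, -1.1094354266972938e-17]]
shoulder in K [-0.0002  0.0002  0.0164] key axes in K [-0.0011 -0.0008 -1.    ] [ 0.      1.     -0.0008] t 17.875 F [ 0.6127 -0.1684 -0.1844]
collar 1020 [[-0.003  -0.014  -0.0017]
 [ 0.0048  0.      0.0001]
 [ 0.0121  0.0142  0.0014]]
```

Call:
send_rows:
  moves:
    - [[0, 0, 0], [-0.0015, 0, 0.0013], 0.02]
    - [[0, 0, 0], [-0.0015, 0, 0.0013], 0.02]
    - [[0, 0, 0], [-0.0008, 0, 0.0006], 0.02]
    - [[0, 0, 0], [0, 0, 0], 0.02]

```text
t: 18.38
position: [0.6625, -0.0617, 0.1536]
ee_rot: [[-0.926, -0.04, -0.375], [-0.037, 0.999, -0.015], [0.376, -0.0, -0.927]]
ft_force: [-1.2, -0.3, -1.0]
gripper_width: 0.0281
grip_force: 44.4
```

```bash
python3 - <<'E'
from rel import *
for i in range(2): s,q=rel(); print(q["torque"])
E
```

```text
bow end-face x -0.0381 (want -.038)  z-face 0.0057 (want .006)  y mid -0.0000 1827 541
shoulder in K [-0.0007  0.0002  0.0112] key axes in K [-0.0019 -0.0008 -1.    ] [ 0.0001  1.     -0.0008] t 18.425 F [-1.1882 -0.022  -0.9953]
[ 0.0431 -0.273   0.0104]
bow end-face x -0.0380 (want -.038)  z-face 0.0057 (want .006)  y mid -0.0001 1819 550
slot 1 [-0.0052 -0.0189 -0.    ] [[-0.005190680711015148, -0.018947815910830404, -1.0478569057000356e-17], [-0.005190680711015148, -0.018947815910830404, -1.0478569057000356e-17]]
shoulder in K [-0.0006  0.0002  0.0113] key axes in K [-0.0018 -0.0007 -1.    ] [ 0.      1.     -0.0007] t 18.475 F [-1.2215 -0.2563 -0.9144]
[-0.0254 -0.2171 -0.0234]
```

Call:
send_rows:
  moves:
    - [[0, 0, 0], [-0.0008, 0, 0.0015], 0.02]
    - [[0, 0, 0], [-0.0015, 0, 0.0013], 0.02]
    - [[0, 0, 0], [-0.0008, 0, 0.0006], 0.02]
    - [[0, 0, 0], [0, 0, 0], 0.02]

```text
t: 18.98
position: [0.6644, -0.0617, 0.1494]
ee_rot: [[-0.926, -0.04, -0.375], [-0.037, 0.999, -0.015], [0.375, -0.0, -0.927]]
ft_force: [-1.8, -0.6, -0.7]
gripper_width: 0.0282
grip_force: 44.4
```

```bash
python3 - <<'E'
from rel import *
for i in range(1): s,q=rel(); print(q["torque"])
E
```

```text
bow end-face x -0.0380 (want -.038)  z-face 0.0057 (want .006)  y mid -0.0000 1829 544
shoulder in K [-0.001   0.0002  0.0066] key axes in K [-0.0012 -0.0008 -1.    ] [ 0.0001  1.     -0.0008] t 19.025 F [-1.2245 -0.6832 -1.0003]
[-0.0069 -0.2342  0.025 ]
```

Call:
send_rows:
  moves:
    - [[0, 0, 0], [-0.0013, 0, 0.0015], 0.02]
    - [[0, 0, 0], [-0.0015, 0, 0.0013], 0.02]
    - [[0, 0, 0], [-0.0012, 0, 0.001], 0.02]
    - [[0, 0, 0], [-0.0006, 0, 0.0005], 0.02]
    - [[0, 0, 0], [0, 0, 0], 0.02]

```text
t: 19.65
position: [0.6671, -0.0616, 0.1437]
ee_rot: [[-0.926, -0.04, -0.374], [-0.037, 0.999, -0.015], [0.375, -0.0, -0.927]]
ft_force: [-1.2, 0.3, -0.5]
gripper_width: 0.0282
grip_force: 44.4
```

```bash
python3 - <<'E'
from rel import *
for i in range(1): s,q=rel(); print(q["torque"])
E
```

```text
bow end-face x -0.0380 (want -.038)  z-face 0.0057 (want .006)  y mid -0.0001 1818 547
shoulder in K [-0.0012  0.0002  0.0004] key axes in K [-0.001  -0.0008 -1.    ] [-0.      1.     -0.0008] t 19.7 F [-0.5299 -0.3901 -1.0139]
[ 0.0309 -0.1816  0.0468]
```

Call:
send_rows:
  moves:
    - [[0, 0, 0], [-0.0008, 0, 0.0006], 0.02]
    - [[0, 0, 0], [-0.0008, 0, 0.0006], 0.02]
    - [[0, 0, 0], [0, 0, 0], 0.02]

```text
t: 20.08
position: [0.6676, -0.0616, 0.1429]
ee_rot: [[-0.926, -0.04, -0.376], [-0.037, 0.999, -0.015], [0.376, -0.0, -0.927]]
ft_force: [-3.8, 0.0, 3.5]
gripper_width: 0.0279
grip_force: 44.6
```

```bash
python3 - <<'E'
from rel import *
for i in range(1): s,q=rel(); print(q["torque"])
E
```

```text
bow end-face x -0.0381 (want -.038)  z-face 0.0057 (want .006)  y mid -0.0000 1833 546
slot 1 [-0.0037 -0.0168 -0.    ] [[-0.0036723619508664492, -0.016763883123933586, -1.4423577297910727e-17], [-0.0036723619508664492, -0.016763883123933586, -1.4423577297910727e-17]]
shoulder in K [-0.0012  0.0002 -0.0006] key axes in K [-0.0023 -0.0008 -1.    ] [ 0.0002  1.     -0.0008] t 20.125 F [-4.4526  0.5701  5.5076]
[ 0.0036  0.8537 -0.0481]
```

The key is home: axial contact is about 7 N and the shoulder is at the collar. Now I'll release it and regrasp straight along the key's axis.

```bash
python3 - <<'E'
from h import *
k=np.load("K.npz"); KF=k["KF"]; K0=k["K"]+KF@[-.0011,.0002,-.0005]; np.savez("K2.npz",KF=KF,K=K0); print("K",K0)
R=np.c_[-KF[:,0],KF[:,1],-KF[:,2]]
plan(R,K0+KF[:,2]*.06,6)
E
```

```text
K [ 0.67470519 -0.06115209  0.12160164]
n=6 need>=5.6 w/row [-0.0, -0.1457, -0.0001] deg 50.08
shift only, start axes [0.0314, 0.0001, -0.0214]  end axes [0.0037, 0.0001, -0.0379]
[[[-0.0,-0.146,-0.0],[0.0052,0.0,-0.0036]],[[-0.0,-0.146,-0.0],[0.0047,0.0,-0.0043]],[[-0.0,-0.146,-0.0],[0.004,0.0,-0.0049]],[[-0.0,-0.146,-0.0],[0.0032,0.0,-0.0055]],[[-0.0,-0.146,-0.0],[0.0024,0.0,-0.0059]],[[-0.0,-0.146,-0.0],[0.0015,0.0,-0.0062]]]
```

Call:
send_rows:
  moves:
    - [[0, 0, 0], [0.0003, 0, -0.0002], 0.05]
    - [[0, 0, 0], [0, 0, 0], 0.05]
    - [[0, 0, 0], [0, 0, 0], 0.05]

```text
t: 20.5
position: [0.6683, -0.0615, 0.1423]
ee_rot: [[-0.927, -0.04, -0.374], [-0.037, 0.999, -0.015], [0.374, -0.0, -0.928]]
ft_force: [-0.4, 0.1, 0.5]
gripper_width: 0.0501
grip_force: 0.0
```

Call:
send_rows:
  moves:
    - [[0, -0.146, 0], [0.0052, 0, -0.0036], 0.05]
    - [[0, -0.146, 0], [0.0047, 0, -0.0043], 0.05]
    - [[0, -0.146, 0], [0.004, 0, -0.0049], 0.05]
    - [[0, -0.146, 0], [0.0032, 0, -0.0055], 0.05]
    - [[0, -0.146, 0], [0.0024, 0, -0.0059], 0.05]
    - [[0, -0.146, 0], [0.0015, 0, -0.0062], 0.05]
    - [[0, 0, 0], [0, 0, 0], 0.05]

```text
t: 21.38
position: [0.6428, -0.0629, 0.1724]
ee_rot: [[-0.883, -0.038, 0.467], [-0.034, 0.999, 0.018], [-0.468, 0.001, -0.884]]
ft_force: [0.3, 1.1, -0.7]
gripper_width: 0.0499
grip_force: 0.0
```

```bash
python3 - <<'E'
from key import *
s,q=look("w6.png"); k=np.load("K2.npz"); KF,K0=k["KF"],k["K"]
red=(pts(s,redkey(s,0))-K0)@KF; red=red[(np.hypot(red[:,0],red[:,1])<.04)&(red[:,2]>0)]; print("bow in K",len(red),np.percentile(red,[2,50,98],axis=0))
R=np.c_[-KF[:,0],KF[:,1],-KF[:,2]]; plan(R,K0+KF[:,2]*.013,4)
E
```

```text
pos [ 0.6459 -0.0626  0.1742] z [ 0.4702  0.0185 -0.8824] y [-0.0392  0.9992  0.0001] w 0.04991230120101081 q [  0.284   12.6945   3.1599 115.4632  -7.9986  24.096  101.9354]
cam in tool [ 0.0815 -0.0001 -0.1425] [[-0.002, -0.953, -0.302], [1.0, -0.002, -0.0], [-0.0, -0.302, 0.953]]
bow in K 1105 [[-0.0124 -0.0135  0.0256]
 [-0.0078 -0.0019  0.0385]
 [-0.0021  0.0134  0.04  ]]
n=4 need>=0.9 w/row [-0.0001, 0.0003, -0.0002] deg 0.09
shift only, start axes [-0.0007, 0.0003, 0.0469]  end axes [-0.0007, 0.0003, 0.0469]
[[[-0.0,0.0,-0.0],[-0.0002,0.0001,0.0117]],[[-0.0,0.0,-0.0],[-0.0002,0.0001,0.0117]],[[-0.0,0.0,-0.0],[-0.0002,0.0001,0.0117]],[[-0.0,0.0,-0.0],[-0.0002,0.0001,0.0117]]]
```

View pics/w6.png

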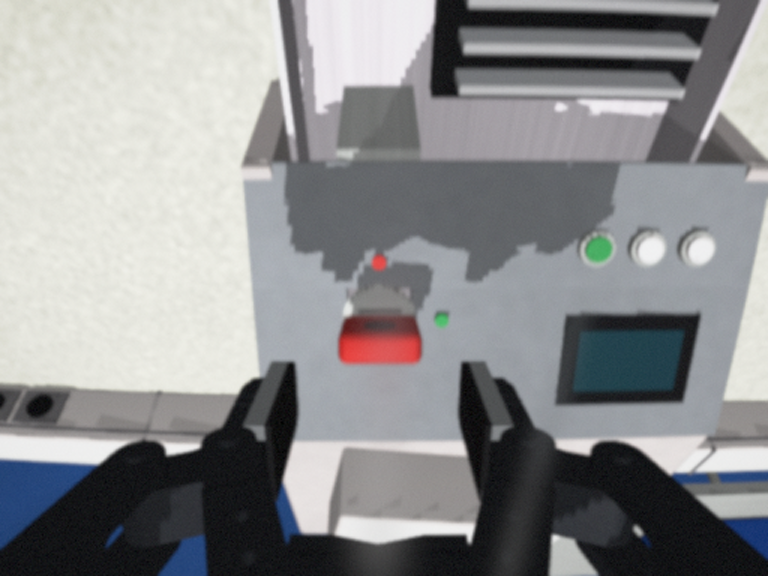

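The key stands in the lock with its bow at (380,340). The red mark is at (378,262) and the green mark at (441,320). The bow seems to lean slightly downslope, so I'll measure that.

```bash
python3 - <<'E'
from key import *
s=r.snapshot("wrist"); k=np.load("K2.npz"); KF,K0=k["KF"],k["K"]
P=(pts(s,redkey(s,0))-K0)@KF; P=P[(np.hypot(P[:,0],P[:,1])<.04)&(P[:,2]>0)]
e=P[P[:,2]>.0355]; f=P[(P[:,2]<.034)]
for n,e in(("end",e),("low face",f)):
    c=e.mean(0)
    if len(e)>10: print(n,len(e),c,np.linalg.svd(e-c,full_matrices=False)[2][2],np.percentile(e,[3,97],axis=0).tolist())
a=(pts(s,np.ones((384,512),bool))-K0)@KF
m=(abs(a[:,0])<.05)&(abs(a[:,1])<.04)&(abs(a[:,2]+.006)<.004); print("fascia z",np.median(a[m,2]))
col=a[(np.hypot(a[:,0],a[:,1])<.022)&(abs(a[:,2])<.002)]; print("collar",len(col),np.percentile(col,[2,50,98],axis=0))
E
```

```text
end 1061 [-0.0074 -0.0001  0.0385] [-0.1577 -0.0073  0.9875] [[-0.012132521937646844, -0.012918486220837523, 0.036316218927860924], [-0.0020695560222629395, 0.013093267899061662, 0.03990718990855126]]
low face 80 [-0.0116 -0.009   0.0274] [-0.9927  0.0011 -0.1204] [[-0.012413528039405802, -0.012423812748631677, 0.0196601358214537], [-0.01059592417792977, -0.006041612313893465, 0.033457322495735575]]
fascia z -0.005490343106162641
collar 555 [[-0.0166 -0.014  -0.0019]
 [-0.0112 -0.0001  0.0004]
 [-0.0059  0.0131  0.0018]]
```

Call:
send_rows:
  moves:
    - [[0, 0, 0], [0.0013, 0, 0.014], 0.05]
    - [[0, 0, 0], [0, 0, 0.014], 0.05]
    - [[0, 0, 0], [0, 0, 0.012], 0.05]
    - [[0, 0, 0], [0, 0, 0.007], 0.05]
    - [[0, 0, 0], [0, 0, 0], 0.05]

```text
t: 22.1
position: [0.6677, -0.0615, 0.1312]
ee_rot: [[-0.882, -0.04, 0.47], [-0.035, 0.999, 0.019], [-0.471, -0.0, -0.882]]
ft_force: [0.1, -0.2, 0.6]
gripper_width: 0.0501
grip_force: 0.0
```

Call:
send_rows:
  moves:
    - [[0, 0, 0], [0, 0, 0], 0.02]
    - [[0, 0, 0], [0, 0, 0], 0.02]
    - [[0, 0, 0], [0, 0, 0], 0.02]
    - [[0, 0, 0], [0, 0, 0], 0.02]
    - [[0, 0.05, 0], [-0.0007, 0, 0], 0.02]
    - [[0, 0.05, 0], [-0.0007, 0, 0], 0.02]
    - [[0, 0.05, 0], [-0.0006, 0, 0], 0.02]
    - [[0, 0, 0], [0, 0, 0], 0.02]
  newtons: 50

```text
t: 23.1
position: [0.6703, -0.0612, 0.1331]
ee_rot: [[-0.941, -0.04, 0.336], [-0.038, 0.999, 0.013], [-0.336, -0.0, -0.942]]
ft_force: [0.2, 0.7, -0.0]
gripper_width: 0.0292
grip_force: 50.7
```

```bash
cat > st.py <<'E'
from h import *
np.set_printoptions(precision=4,suppress=True)
q=r.sense(); k=np.load("K2.npz"); KF,K0=k["KF"],k["K"]; R=q["ee_rot"]
print("tcp in K",KF.T@(q["position"]-K0),"\ntool axes in K",(KF.T@R).round(3).tolist(),"\nF in K",KF.T@q["ft_force"],"M in K",KF.T@q["torque"],"w",q["gripper_width"],q["grip_force"],"t",q["t"],"\n-Kz in tool",-R.T@KF[:,2],"q",q["q"])
E
python3 st.py
```

```text
tcp in K [0.0015 0.0001 0.0123] 
tool axes in K [[-0.989, -0.0, -0.146], [-0.0, 1.0, -0.0], [0.146, -0.0, -0.989]] 
F in K [ 0.2128  0.7114 -0.1155] M in K [0.0334 0.0762 0.0383] w 0.02915637448886649 50.71954607963562 t 23.1 
-Kz in tool [-0.1457  0.0002  0.9893] q [ -1.7221  20.6952   5.0186 107.6217  -6.4096  32.3431  99.8097]
```

Call:
send_rows:
  moves:
    - [[0, 0, 0], [-0.0002, 0, 0.0012], 0.02]
    - [[0, 0, 0], [0, 0, 0], 0.02]

```text
t: 23.35
position: [0.6704, -0.0613, 0.133]
ee_rot: [[-0.941, -0.04, 0.337], [-0.037, 0.999, 0.014], [-0.337, 0.0, -0.941]]
ft_force: [-2.1, 0.8, 5.3]
gripper_width: 0.0293
grip_force: 51.6
```

```bash
python3 st.py
```

```text
tcp in K [0.0015 0.0001 0.0121] 
tool axes in K [[-0.99, 0.001, -0.144], [0.001, 1.0, 0.0], [0.144, 0.0, -0.99]] 
F in K [0.6838 0.8758 5.6642] M in K [ 0.1428  0.3474 -0.0139] w 0.029312430725430015 51.584463715553284 t 23.35 
-Kz in tool [-0.1444 -0.      0.9895] q [ -1.6699  20.6841   4.9755 107.6785  -6.4582  32.2257  99.829 ]
```

Call:
send_rows:
  moves:
    - [[-0.022, 0, 0.148], [0, -0.0002, 0], 0.02]
    - [[-0.022, 0, 0.148], [0, -0.0002, 0], 0.02]
    - [[-0.022, 0, 0.148], [0, -0.0002, 0], 0.02]
    - [[-0.022, 0, 0.148], [0, -0.0002, 0], 0.02]
    - [[-0.022, 0, 0.148], [0, -0.0002, 0], 0.02]

```text
t: 23.98
position: [0.6703, -0.0628, 0.1329]
ee_rot: [[-0.731, 0.574, 0.368], [0.648, 0.753, 0.115], [-0.212, 0.323, -0.923]]
ft_force: [-1.9, -1.2, 5.3]
gripper_width: 0.0292
grip_force: 51.3
```

```bash
python3 st.py
```

```text
tcp in K [ 0.0014 -0.0015  0.0121] 
tool axes in K [[-0.722, 0.684, -0.104], [0.677, 0.729, 0.1], [0.144, 0.001, -0.99]] 
F in K [ 0.7537 -1.1512  5.5824] M in K [-0.0534  0.3518  0.12  ] w 0.029157846340579077 51.268723011016846 t 23.975 
-Kz in tool [-0.1441 -0.0014  0.9896] q [ -0.8485  20.819    8.552  108.749  -23.2982  31.7361  75.0065]
```

Call:
send_rows:
  moves:
    - [[-0.022, 0, 0.148], [0, -0.0002, 0], 0.02]
    - [[-0.022, 0, 0.148], [0, -0.0002, 0], 0.02]
    - [[-0.022, 0, 0.148], [0, -0.0002, 0], 0.02]
    - [[-0.022, 0, 0.148], [0, -0.0002, 0], 0.02]
    - [[-0.022, 0, 0.148], [0, -0.0002, 0], 0.02]
    - [[-0.019, 0, 0.13], [0, -0.0002, 0], 0.02]
    - [[0, 0, 0], [0, 0, 0], 0.02]

```text
t: 24.85
position: [0.6684, -0.0644, 0.1319]
ee_rot: [[-0.056, 0.882, 0.467], [0.986, -0.024, 0.163], [0.155, 0.47, -0.869]]
ft_force: [-4.5, -1.9, 5.3]
gripper_width: 0.0291
grip_force: 51.6
```

```bash
python3 st.py
```

```text
tcp in K [-0.0008 -0.003   0.0121] 
tool axes in K [[0.058, 0.998, 0.01], [0.988, -0.059, 0.145], [0.145, 0.002, -0.989]] 
F in K [-1.4984 -1.675   6.8293] M in K [-0.3408  0.7986  0.1474] w 0.02913111635673491 51.551050543785095 t 24.85 
-Kz in tool [-0.1449 -0.0015  0.9894] q [ -1.6584  19.7554  12.2054 113.7522 -42.9459  26.3518  45.4757]
```

Call:
send_rows:
  moves:
    - [[-0.009, 0, 0.06], [0.001, -0.0002, 0], 0.02]
    - [[-0.009, 0, 0.06], [0, 0, 0], 0.02]
    - [[0, 0, 0], [0, 0, 0], 0.02]

```text
t: 25.22
position: [0.6681, -0.0642, 0.1317]
ee_rot: [[0.049, 0.874, 0.483], [0.976, -0.144, 0.161], [0.21, 0.464, -0.861]]
ft_force: [-5.0, -3.4, 5.0]
gripper_width: 0.029
grip_force: 51.6
```

```bash
python3 st.py
```

```text
tcp in K [-0.0012 -0.0028  0.0121] 
tool axes in K [[0.177, 0.984, 0.027], [0.974, -0.179, 0.141], [0.144, 0.002, -0.99]] 
F in K [-2.1642 -3.1548  6.7958] M in K [-0.56    0.8938  0.1782] w 0.029002354576341944 51.55531704425812 t 25.225 
-Kz in tool [-0.1439 -0.0018  0.9896] q [ -2.1534  19.5245  12.724  114.6325 -45.5411  25.1881  41.1214]
```

Call:
send_rows:
  moves:
    - [[0, 0, 0], [0, 0, 0], 0.05]
    - [[0, 0, 0], [0, 0, 0], 0.05]
    - [[0, 0, 0], [0, 0, 0], 0.05]
    - [[0, 0, 0], [0.005, 0, -0.035], 0.05]
    - [[0, 0, 0], [0.005, 0, -0.035], 0.05]
    - [[0, 0, 0], [0, 0, 0], 0.05]

```text
t: 25.98
position: [0.6366, -0.0641, 0.1968]
ee_rot: [[0.046, 0.873, 0.486], [0.976, -0.143, 0.163], [0.212, 0.467, -0.858]]
ft_force: [0.1, -0.2, -0.6]
gripper_width: 0.05
grip_force: 0.0
```

```bash
cat > bow.py <<'E'
from key import *
for n in("wrist","top"):
    s=r.snapshot(n); k=np.load("K2.npz"); KF,K0=k["KF"],k["K"]
    P=(pts(s,redkey(s,0))-K0)@KF; P=P[(np.hypot(P[:,0],P[:,1])<.03)&(P[:,2]>.006)&(P[:,2]<.06)]; e=P[P[:,2]>.034]
    print(n,len(P),np.percentile(P,[3,50,97],axis=0).round(4).tolist(),"end",len(e),cv2.minAreaRect(e[:,:2].astype(np.float32)) if len(e)>5 else 0)
    if n=="wrist": save(s,"w7.png",None,1.5)
E
python3 bow.py; python3 st.py
```

```text
wrist 611 [[-0.0159, -0.0026, 0.0192], [-0.0083, 0.0032, 0.0381], [0.0021, 0.0072, 0.0396]] end 534 ((-0.0031152311712503433, 0.0018876665271818638), (0.010346813127398491, 0.027219969779253006), 88.00967407226562)
top 28 [[-0.0124, -0.002, 0.0275], [-0.0003, 0.0019, 0.0384], [0.0134, 0.0051, 0.0411]] end 25 ((-0.000279109925031662, 0.00039530685171484947), (0.009422329254448414, 0.025438465178012848), 89.57760620117188)
tcp in K [-0.0006 -0.0004  0.082 ] 
tool axes in K [[0.175, 0.984, 0.027], [0.974, -0.177, 0.145], [0.147, 0.001, -0.989]] 
F in K [ 0.0973 -0.7052 -0.0125] M in K [-0.1219  0.5206  0.1018] w 0.04987089884983385 0.0 t 26.075 
-Kz in tool [-0.1474 -0.0007  0.9891] q [ -6.8744  11.7893  18.0415 115.6246 -36.7561  30.729   32.4284]
```

View pics/w7.png

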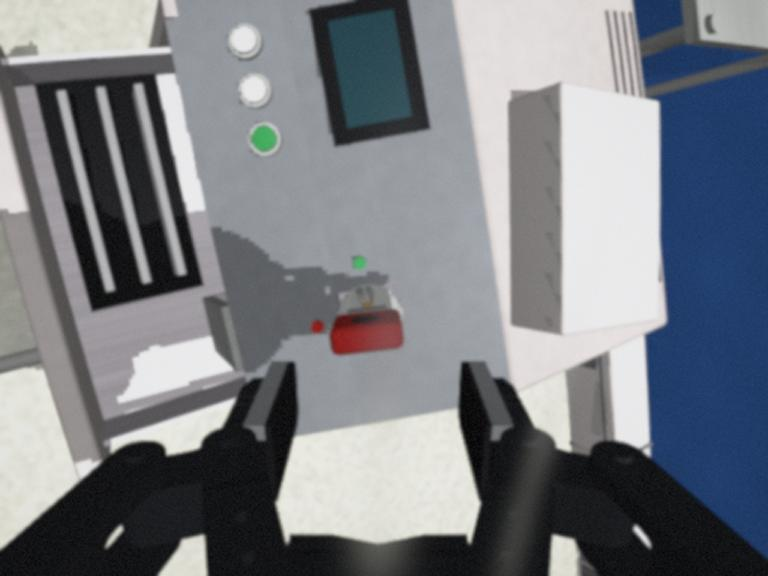

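The bow now lies up the slope, a quarter turn from before, level with the green mark at (359,262). The grip reached 100° against rising torque, so the plug is at its stop. Next is the drawer.

```bash
python3 - <<'E'
from h import *
R=head(2.3,90); plan(R,[.45,-.015,.20],12)
E
```

```text
n=12 need>=11.3 w/row [0.0458, 0.0208, -0.1389] deg 101.58
shift only, start axes [0.0397, -0.1664, -0.0869]  end axes [0.1836, 0.0555, -0.0063]
[[[0.046,0.021,-0.139],[0.0033,-0.0139,-0.0072]],[[0.046,0.021,-0.139],[0.0054,-0.0136,-0.0065]],[[0.046,0.021,-0.139],[0.0073,-0.013,-0.0058]],[[0.046,0.021,-0.139],[0.0092,-0.0121,-0.005]],[[0.046,0.021,-0.139],[0.0109,-0.0109,-0.0043]],[[0.046,0.021,-0.139],[0.0124,-0.0095,-0.0036]],[[0.046,0.021,-0.139],[0.0137,-0.0078,-0.0029]],[[0.046,0.021,-0.139],[0.0147,-0.0059,-0.0023]],[[0.046,0.021,-0.139],[0.0154,-0.0039,-0.0018]],[[0.046,0.021,-0.139],[0.0158,-0.0018,-0.0013]],[[0.046,0.021,-0.139],[0.016,0.0003,-0.0009]],[[0.046,0.021,-0.139],[0.0158,0.0025,-0.0007]]]
```

Call:
send_rows:
  moves:
    - [[0.046, 0.021, -0.139], [0.0033, -0.0139, -0.0072], 0.0]
    - [[0.046, 0.021, -0.139], [0.0054, -0.0136, -0.0065], 0.0]
    - [[0.046, 0.021, -0.139], [0.0073, -0.013, -0.0058], 0.0]
    - [[0.046, 0.021, -0.139], [0.0092, -0.0121, -0.005], 0.0]
    - [[0.046, 0.021, -0.139], [0.0109, -0.0109, -0.0043], 0.0]
    - [[0.046, 0.021, -0.139], [0.0124, -0.0095, -0.0036], 0.0]
    - [[0.046, 0.021, -0.139], [0.0137, -0.0078, -0.0029], 0.0]
    - [[0.046, 0.021, -0.139], [0.0147, -0.0059, -0.0023], 0.0]
    - [[0.046, 0.021, -0.139], [0.0154, -0.0039, -0.0018], 0.0]
    - [[0.046, 0.021, -0.139], [0.0158, -0.0018, -0.0013], 0.0]
    - [[0.046, 0.021, -0.139], [0.016, 0.0003, -0.0009], 0.0]
    - [[0.046, 0.021, -0.139], [0.0158, 0.0025, -0.0007], 0.0]

```text
t: 27.58
position: [0.4491, -0.0149, 0.1988]
ee_rot: [[-0.999, -0.046, -0.006], [-0.046, 0.999, -0.002], [0.006, -0.001, -1.0]]
ft_force: [-0.1, -1.6, -0.6]
gripper_width: 0.0004
grip_force: 0.0
```

```bash
python3 - <<'E'
from h import *
q=r.sense(); print(q["position"],q["ee_rot"][:,1:].tolist(),q["q"]); R=head(2.3,90); plan(R,[.45,-.015,.035],4)
s=r.snapshot("top"); 
p=pts(s,np.ones((384,512),bool)); h=p[(p[:,0]>.46)&(p[:,0]<.53)&(abs(p[:,1])<.09)&(p[:,2]>.042)&(p[:,2]<.066)]; print(len(h),np.percentile(h,[3,50,97],axis=0).round(4).tolist())
E
```

```text
[ 0.44907723 -0.01491242  0.1988207 ] [[-0.04636238132890564, -0.006221058363723242], [0.9989237941236018, -0.0016254841970545198], [-0.0013353393655458228, -0.9999793279033123]] [-10.7901947    4.07211769   7.54421385 116.4008497   -0.53330032
  59.92442083  89.66267833]
n=4 need>=3.0 w/row [-0.0003, -0.0016, 0.0016] deg 0.51
shift only, start axes [-0.0019, 0.0001, 0.1638]  end axes [-0.0009, -0.0001, 0.1638]
[[[-0.0,-0.002,0.002],[-0.0005,0.0,0.041]],[[-0.0,-0.002,0.002],[-0.0004,0.0,0.041]],[[-0.0,-0.002,0.002],[-0.0004,-0.0,0.041]],[[-0.0,-0.002,0.002],[-0.0003,-0.0,0.041]]]
25 [[0.525, -0.0583, 0.0487], [0.5283, 0.041, 0.056], [0.5299, 0.0807, 0.0655]]
```

Call:
send_rows:
  moves:
    - [[0, -0.002, 0.002], [0, 0, 0.041], 0.0]
    - [[0, -0.002, 0.002], [0, 0, 0.045], 0.0]
    - [[0, -0.002, 0.002], [0, 0, 0.045], 0.0]
    - [[0, -0.002, 0.002], [-0.0005, 0, 0.033], 0.0]
    - [[0, 0, 0], [-0.01, 0, 0], 0.0]
    - [[0, 0, 0], [-0.01, 0, 0], 0.0]
    - [[0, 0, 0], [-0.006, 0, 0], 0.0]
    - [[0, 0, 0], [-0.005, 0, 0], 0.0]
    - [[0, 0, 0], [-0.005, 0, 0], 0.0]
    - [[0, 0, 0], [-0.005, 0, 0], 0.0]
    - [[0, 0, 0], [-0.005, 0, 0], 0.0]

```text
t: 29.0
position: [0.4963, -0.0138, 0.0365]
ee_rot: [[-0.999, -0.033, 0.005], [-0.033, 0.999, 0.0], [-0.005, -0.0, -1.0]]
ft_force: [-3.4, 0.6, 1.9]
gripper_width: -0.0006
grip_force: 1.7
```

Call:
send_rows:
  moves:
    - [[0, 0, 0], [-0.005, 0, 0], 0.0]
    - [[0, 0, 0], [-0.005, 0, 0], 0.0]
    - [[0, 0, 0], [-0.005, 0, 0], 0.0]
    - [[0, 0, 0], [-0.005, 0, 0], 0.0]
    - [[0, 0, 0], [-0.005, 0, 0], 0.0]
    - [[0, 0, 0], [-0.005, 0, 0], 0.0]

```text
t: 29.75
position: [0.5264, -0.0126, 0.0365]
ee_rot: [[-0.999, -0.033, 0.005], [-0.033, 0.999, 0.0], [-0.005, 0.0, -1.0]]
ft_force: [-4.2, 1.4, 0.8]
gripper_width: -0.0001
grip_force: 1.7
```

Call:
send_rows:
  moves:
    - [[0, 0, 0], [-0.005, 0, 0], 0.0]
    - [[0, 0, 0], [-0.005, 0, 0], 0.0]
    - [[0, 0, 0], [-0.005, 0, 0], 0.0]
    - [[0, 0, 0], [-0.005, 0, 0], 0.0]
    - [[0, 0, 0], [-0.004, 0, 0], 0.0]
    - [[0, 0, 0], [-0.003, 0, 0], 0.0]

```text
t: 30.5
position: [0.5514, -0.0121, 0.0364]
ee_rot: [[-0.999, -0.033, 0.0], [-0.033, 0.999, -0.0], [-0.0, -0.0, -1.0]]
ft_force: [-10.5, 3.4, 6.2]
gripper_width: -0.0
grip_force: 5.2
```

Call:
send_rows:
  moves:
    - [[0, 0, 0], [-0.003, 0, 0], 0.0]
    - [[0, 0, 0], [-0.003, 0, 0], 0.0]
    - [[0, 0, 0], [-0.002, 0, 0], 0.0]

```text
t: 30.88
position: [0.5514, -0.0124, 0.0354]
ee_rot: [[-0.999, -0.032, -0.016], [-0.032, 0.999, -0.0], [0.016, 0.0, -1.0]]
ft_force: [-24.1, 2.7, 18.5]
gripper_width: -0.0001
grip_force: 12.1
```

```bash
python3 - <<'E'
from h import *
q=r.sense(); print(q["position"],q["ft_force"],q["q"])
E
```

```text
[ 0.55139481 -0.0124336   0.03541901] [-24.07158255   2.73202214  18.50591715] [ -8.52981978  26.66990815   6.74716169 111.15019254  -4.43709099
  43.37045506  92.63960567]
```

Call:
send_rows:
  moves:
    - [[0, 0, 0], [0.012, 0, 0], 0.0]
    - [[0, 0, 0], [0.02, 0, 0], 0.0]
    - [[0, 0, 0], [0.03, 0, 0], 0.0]
    - [[0, 0, 0], [0.02, 0, 0], 0.0]
    - [[0, 0, 0], [0, 0, 0], 0.0]

```text
t: 31.5
position: [0.4801, -0.0154, 0.037]
ee_rot: [[-0.999, -0.032, 0.008], [-0.032, 0.999, -0.001], [-0.008, -0.001, -1.0]]
ft_force: [0.5, 0.0, 0.3]
gripper_width: 0.0
grip_force: 0.0
```

```bash
python3 - <<'E'
from key import *
q=r.sense(); print(q["position"],q["ft_force"])
for n in("side","top"):
    s=r.snapshot(n); p=pts(s,np.ones((384,512),bool))
    d=p[(p[:,0]>.5)&(p[:,0]<.66)&(abs(p[:,1])<.13)&(p[:,2]>.04)]
    for lo,hi in((.045,.062),(.072,.08),(.08,.09),(.09,.1)):
        h=d[(d[:,2]>lo)&(d[:,2]<hi)]; print(n,lo,len(h),np.histogram(h[:,0],np.arange(.5,.661,.01))[0])
    if n=="side": save(s,"s8.png",(200,150,360,260),4.5)
E
python3 bow.py
```

```text
[ 0.4801 -0.0154  0.037 ] [0.5384 0.0005 0.3493]
side 0.045 180 [ 0  0  0  0  0  0 37 24 10 14 47  9 12  8  8 11]
side 0.072 66 [ 0  0  0  0  0  0  0  0  0  0 30 16  5  6  4  5]
side 0.08 227 [ 0  0  0  0  0  0  0  0  0  0 51 84 69 10  6  7]
side 0.09 231 [  0   0   0   0   0   0   0   0   0   0   0   9  54 103  52  13]
top 0.045 181 [ 0  0  0  0  0  0 83 36 13 18 31  0  0  0  0  0]
top 0.072 59 [ 0  0  0  0  0  0  0  0  0  5 44 10  0  0  0  0]
top 0.08 392 [  0   0   0   0   0   0   0   0   0   0 124 174  88   6   0   0]
top 0.09 424 [  0   0   0   0   0   0   0   0   0   0   0  19 145 187  70   3]Traceback (most recent call last):
  File "bow.py", line 4, in <module>
    P=(pts(s,redkey(s,0))-K0)@KF; P=P[(np.hypot(P[:,0],P[:,1])<.03)&(P[:,2]>.006)&(P[:,2]<.06)]; e=P[P[:,2]>.034]
       ~~~^^^^^^^^^^^^^^^
  File "h.py", line 7, in pts
    n=cv2.undistortPoints(np.stack([u,v],1).astype(float)[:,None],K(s),np.array(s["distortion"]))[:,0]
      ~~~~~~~~~~~~~~~~~~~^^^^^^^^^^^^^^^^^^^^^^^^^^^^^^^^^^^^^^^^^^^^^^^^^^^^^^^^^^^^^^^^^^^^^^^^
cv2.error: OpenCV(4.12.0) /io/opencv/modules/calib3d/src/undistort.dispatch.cpp:347: error: (-215:Assertion failed) CV_IS_MAT(_src) && CV_IS_MAT(_dst) && (_src->rows == 1 || _src->cols == 1) && (_dst->rows == 1 || _dst->cols == 1) && _src->cols + _src->rows - 1 == _dst->rows + _dst->cols - 1 && (CV_MAT_TYPE(_src->type) == CV_32FC2 || CV_MAT_TYPE(_src->type) == CV_64FC2) && (CV_MAT_TYPE(_dst->type) == CV_32FC2 || CV_MAT_TYPE(_dst->type) == CV_64FC2) in function 'cvUndistortPointsInternal'
```

View pics/s8.png

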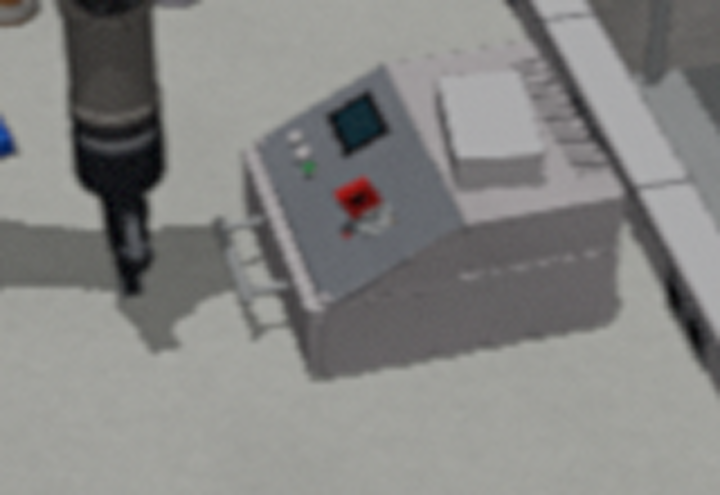

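The drawer face is flush with the cabinet front: face at x≈0.605 and handle at 0.568, the 35 mm gap they should have. So it is shut. In the view, the key's red bow at (358,198) is still in the lock and turned. Now back to the key.

```bash
python3 - <<'E'
from h import *
k=np.load("K2.npz"); KF,K0=k["KF"],k["K"]
A=np.array([[0,.989,.145],[1,0,0],[0,.145,-.989]]).T; R=Ro.from_matrix(KF@A).as_matrix(); np.save("Rturn.npy",R)
q=r.sense(); p1=q["position"]+[0,0,.15]
plan(R,K0+KF@[0,-.010,.072],12,(q["ee_rot"],p1))
E
```

```text
n=12 need>=10.1 w/row [-0.0405, -0.0216, 0.1245] deg 91.20
shift only, start axes [-0.1575, -0.063, 0.0033]  end axes [-0.0744, 0.1378, 0.0653]
[[[-0.04,-0.022,0.124],[-0.0131,-0.0052,0.0003]],[[-0.04,-0.022,0.124],[-0.0137,-0.0036,0.0004]],[[-0.04,-0.022,0.124],[-0.014,-0.0019,0.0006]],[[-0.04,-0.022,0.124],[-0.0141,-0.0002,0.0008]],[[-0.04,-0.022,0.124],[-0.014,0.0015,0.0012]],[[-0.04,-0.022,0.124],[-0.0137,0.0032,0.0016]],[[-0.04,-0.022,0.124],[-0.0131,0.0048,0.002]],[[-0.04,-0.022,0.124],[-0.0124,0.0063,0.0025]],[[-0.04,-0.022,0.124],[-0.0115,0.0077,0.0031]],[[-0.04,-0.022,0.124],[-0.0104,0.0089,0.0036]],[[-0.04,-0.022,0.124],[-0.0091,0.01,0.0042]],[[-0.04,-0.022,0.124],[-0.0077,0.0108,0.0048]]]
```

Call:
send_rows:
  moves:
    - [[0, 0, 0], [0.005, 0, -0.05], 0.0]
    - [[0, 0, 0], [-0.005, 0, -0.055], 0.0]
    - [[0, 0, 0], [0, 0, -0.045], 0.02]

```text
t: 32.02
position: [0.4809, -0.0145, 0.1891]
ee_rot: [[-0.999, -0.033, 0.009], [-0.033, 0.999, -0.0], [-0.009, -0.0, -1.0]]
ft_force: [1.0, 1.0, -0.5]
gripper_width: 0.0169
grip_force: 0.0
```

Call:
send_rows:
  moves:
    - [[-0.04, -0.022, 0.124], [-0.0131, -0.0052, 0.0003], 0.05]
    - [[-0.04, -0.022, 0.124], [-0.0137, -0.0036, 0.0004], 0.05]
    - [[-0.04, -0.022, 0.124], [-0.014, -0.0019, 0.0006], 0.05]
    - [[-0.04, -0.022, 0.124], [-0.0141, -0.0002, 0.0008], 0.05]
    - [[-0.04, -0.022, 0.124], [-0.014, 0.0015, 0.0012], 0.05]
    - [[-0.04, -0.022, 0.124], [-0.0137, 0.0032, 0.0016], 0.05]
    - [[-0.04, -0.022, 0.124], [-0.0131, 0.0048, 0.002], 0.05]
    - [[-0.04, -0.022, 0.124], [-0.0124, 0.0063, 0.0025], 0.05]
    - [[-0.04, -0.022, 0.124], [-0.0115, 0.0077, 0.0031], 0.05]
    - [[-0.04, -0.022, 0.124], [-0.0104, 0.0089, 0.0036], 0.05]
    - [[-0.04, -0.022, 0.124], [-0.0091, 0.01, 0.0042], 0.05]
    - [[-0.04, -0.022, 0.124], [-0.0077, 0.0108, 0.0048], 0.05]

```text
t: 33.52
position: [0.6399, -0.073, 0.1848]
ee_rot: [[-0.107, 0.883, 0.457], [0.987, 0.039, 0.157], [0.121, 0.468, -0.875]]
ft_force: [-0.3, 0.3, -0.5]
gripper_width: 0.0499
grip_force: 0.0
```

Call:
send_rows:
  moves:
    - [[0, 0, 0], [0, 0, 0], 0.05]

```text
t: 33.65
position: [0.639, -0.0723, 0.1842]
ee_rot: [[-0.113, 0.884, 0.454], [0.986, 0.045, 0.158], [0.12, 0.466, -0.877]]
ft_force: [-0.6, -0.7, 0.1]
gripper_width: 0.0499
grip_force: 0.0
```

```bash
python3 bow.py; python3 st.py; python3 - <<'E'
from h import *
k=np.load("K2.npz"); KF,K0=k["KF"],k["K"]; plan(np.load("Rturn.npy"),K0+KF@[0,-.0015,.0125],4)
E
```

```text
wrist 820 [[-0.0158, -0.0027, 0.0233], [-0.0067, 0.0025, 0.0383], [0.0102, 0.0071, 0.0396]] end 754 ((-0.0028067883104085922, 0.0017224936746060848), (0.010518508963286877, 0.02851804345846176), 87.368896484375)
top 34 [[-0.0136, -0.0025, 0.021], [0.0034, 0.0018, 0.0386], [0.0141, 0.0051, 0.0427]] end 28 ((-0.0003191353753209114, 0.0005799503996968269), (0.009377270005643368, 0.026605065912008286), 89.38798522949219)
tcp in K [-0.0028 -0.0094  0.0726] 
tool axes in K [[-0.009, 1.0, -0.005], [0.99, 0.01, 0.141], [0.141, -0.004, -0.99]] 
F in K [-0.8113  0.414   0.1922] M in K [-0.1501  0.4677  0.1416] w 0.05020099066602435 0.0 t 33.75 
-Kz in tool [-0.1407  0.004   0.99  ] q [ -5.6783  13.4693  17.6397 114.1445 -35.2219  32.2381  42.1841]
n=4 need>=1.1 w/row [-0.0013, 0.0011, 0.0023] deg 0.65
shift only, start axes [-0.0006, 0.0031, 0.0606]  end axes [-0.0009, 0.0028, 0.0606]
[[[-0.001,0.001,0.002],[-0.0002,0.0008,0.0151]],[[-0.001,0.001,0.002],[-0.0002,0.0008,0.0151]],[[-0.001,0.001,0.002],[-0.0002,0.0007,0.0151]],[[-0.001,0.001,0.002],[-0.0002,0.0007,0.0151]]]
```

Call:
send_rows:
  moves:
    - [[-0.001, 0.001, 0.002], [-0.0002, 0.0008, 0.018], 0.05]
    - [[-0.001, 0.001, 0.002], [-0.0002, 0.0008, 0.018], 0.05]
    - [[-0.001, 0.001, 0.002], [-0.0002, 0.0007, 0.015], 0.05]
    - [[-0.001, 0.001, 0.002], [-0.0002, 0.0007, 0.009], 0.05]
    - [[0, 0, 0], [0, 0, 0], 0.05]
    - [[0, 0, 0], [0, 0, 0], 0.02]
    - [[0, 0, 0], [0, 0, 0], 0.02]
    - [[0, 0, 0], [0, 0, 0], 0.02]
    - [[0, 0, 0], [0, 0, 0], 0.02]
  newtons: 50

```text
t: 34.88
position: [0.6682, -0.0635, 0.1334]
ee_rot: [[-0.106, 0.883, 0.458], [0.986, 0.034, 0.163], [0.128, 0.469, -0.874]]
ft_force: [-2.4, -0.9, 2.4]
gripper_width: 0.0292
grip_force: 49.6
```

```bash
python3 st.py
```

```text
tcp in K [-0.0003 -0.002   0.0136] 
tool axes in K [[0.002, 1.0, -0.001], [0.99, -0.002, 0.144], [0.144, -0.001, -0.99]] 
F in K [-0.9613 -0.7607  3.2751] M in K [-0.1908  0.7207  0.0949] w 0.02918804755968934 49.565266370773315 t 34.875 
-Kz in tool [-0.1444  0.0008  0.9895] q [ -3.1617  19.8304  13.8463 113.3164 -42.269   27.3787  47.76  ]
```

Call:
send_rows:
  moves:
    - [[0.022, 0, -0.148], [0, 0.0002, 0], 0.02]
    - [[0.022, 0, -0.148], [0, 0.0002, 0], 0.02]
    - [[0.022, 0, -0.148], [0, 0.0002, 0], 0.02]
    - [[0.022, 0, -0.148], [0, 0.0002, 0], 0.02]
    - [[0.022, 0, -0.148], [0, 0.0002, 0], 0.02]
    - [[0.022, 0, -0.148], [0, 0.0002, 0], 0.02]
    - [[0.022, 0, -0.148], [0, 0.0002, 0], 0.02]
    - [[0.022, 0, -0.148], [0, 0.0002, 0], 0.02]
    - [[0.022, 0, -0.148], [0, 0.0002, 0], 0.02]
    - [[0.022, 0, -0.148], [0, 0.0002, 0], 0.02]
    - [[0, 0, 0], [0, 0, 0], 0.02]

```text
t: 36.25
position: [0.6695, -0.0605, 0.1342]
ee_rot: [[-0.942, 0.028, 0.333], [0.038, 0.999, 0.024], [-0.332, 0.035, -0.943]]
ft_force: [-3.2, 2.2, 4.5]
gripper_width: 0.0289
grip_force: 49.8
```

```bash
python3 st.py
```

```text
tcp in K [0.0014 0.0008 0.0135] 
tool axes in K [[-0.986, 0.077, -0.148], [0.076, 0.997, 0.011], [0.148, -0.001, -0.989]] 
F in K [-0.6021  2.3199  5.4704] M in K [ 0.5583  0.6113 -0.0937] w 0.02893952881751613 49.83225166797638 t 36.25 
-Kz in tool [-0.1479  0.0008  0.989 ] q [ -3.0545  20.7082   7.0298 107.5574  -9.0421  32.7863  97.9374]
```

Call:
send_rows:
  moves:
    - [[0.017, 0, -0.114], [0, -0.0003, 0], 0.02]
    - [[0.012, 0, -0.08], [0, -0.0003, 0], 0.02]
    - [[0, 0, 0], [0, 0, 0], 0.02]

```text
t: 36.62
position: [0.6693, -0.061, 0.134]
ee_rot: [[-0.931, -0.144, 0.335], [-0.154, 0.988, -0.005], [-0.33, -0.056, -0.942]]
ft_force: [-3.4, 3.1, 4.6]
gripper_width: 0.0292
grip_force: 50.0
```

```bash
python3 st.py
```

```text
tcp in K [0.0011 0.0003 0.0135] 
tool axes in K [[-0.982, -0.118, -0.147], [-0.117, 0.993, -0.018], [0.148, -0.001, -0.989]] 
F in K [-0.7815  3.2057  5.5881] M in K [ 0.7273  0.8328 -0.1432] w 0.029217093985412442 49.99862551689148 t 36.625 
-Kz in tool [-0.1485  0.0005  0.9889] q [ -3.1902  20.5317   6.0369 107.78    -4.7804  32.3205 104.5185]
```

Call:
send_rows:
  moves:
    - [[0.009, 0, -0.06], [0, -0.0005, 0], 0.02]
    - [[0, 0, 0], [0, 0, 0], 0.02]

```text
t: 36.88
position: [0.6693, -0.0612, 0.134]
ee_rot: [[-0.921, -0.196, 0.336], [-0.213, 0.977, -0.013], [-0.326, -0.083, -0.942]]
ft_force: [-4.2, 4.3, 5.3]
gripper_width: 0.0287
grip_force: 50.1
```

```bash
python3 st.py
```

```text
tcp in K [0.001  0.0002 0.0135] 
tool axes in K [[-0.973, -0.178, -0.146], [-0.176, 0.984, -0.026], [0.149, -0.0, -0.989]] 
F in K [-1.093   4.449   6.5486] M in K [ 0.789   0.8412 -0.1787] w 0.028711775144184826 50.052330493927 t 36.875 
-Kz in tool [-0.1487  0.      0.9889] q [ -3.1958  20.4682   5.7046 107.8803  -3.4911  32.1403 106.5951]
```

Call:
send_rows:
  moves:
    - [[-0.012, 0, 0.08], [0, 0.0003, 0], 0.02]
    - [[-0.012, 0, 0.08], [0, 0.0003, 0], 0.02]
    - [[0, 0, 0], [0.0003, 0, -0.002], 0.02]
    - [[0, 0, 0], [0.0003, 0, -0.002], 0.02]
    - [[0, 0, 0], [0.0002, 0, -0.001], 0.02]
    - [[0, 0, 0], [0, 0, 0], 0.02]

```text
t: 37.62
position: [0.6668, -0.0623, 0.1379]
ee_rot: [[-0.941, -0.056, 0.333], [-0.057, 0.998, 0.008], [-0.333, -0.011, -0.943]]
ft_force: [-0.5, 0.4, 0.0]
gripper_width: 0.0291
grip_force: 49.4
```

```bash
python3 st.py
```

```text
tcp in K [ 0.0006 -0.0008  0.0182] 
tool axes in K [[-0.989, -0.019, -0.149], [-0.019, 1.0, -0.005], [0.149, -0.002, -0.989]] 
F in K [-0.4045  0.4305  0.2528] M in K [ 0.2705  0.4627 -0.0775] w 0.029104605750169706 49.39635872840881 t 37.625 
-Kz in tool [-0.1488  0.0021  0.9889] q [ -3.1386  20.1394   6.6788 107.774   -6.7942  32.9724 101.1491]
```

The key lifts freely by 4.7 mm, so the lock is back at 0. I'll reseat the key, release it, and regrasp at the tilt needed to lay it flat in the tray.

Call:
send_rows:
  moves:
    - [[0, 0, 0], [-0.0004, 0, 0.0025], 0.02]
    - [[0, 0, 0], [-0.0003, 0, 0.0018], 0.02]
    - [[0, 0, 0], [0, 0, 0], 0.05]
    - [[0, 0, 0], [0, 0, 0], 0.05]
    - [[0, 0, 0], [0, 0, 0], 0.05]
    - [[0, 0, 0], [0.004, 0, -0.028], 0.05]
    - [[0, 0, 0], [0.004, 0, -0.028], 0.05]
    - [[0, 0, 0], [0, 0, 0], 0.05]
    - [[0, 0, 0], [0, 0, 0], 0.05]

```text
t: 38.75
position: [0.6427, -0.0632, 0.1838]
ee_rot: [[-0.941, -0.056, 0.333], [-0.057, 0.998, 0.008], [-0.333, -0.011, -0.943]]
ft_force: [0.0, 1.1, 0.2]
gripper_width: 0.0503
grip_force: 0.0
```

```bash
python3 - <<'E'
from key import *
s=r.snapshot("wrist"); k=np.load("K2.npz"); KF,K0=k["KF"],k["K"]; g=np.load("grip.npz")
P=(pts(s,redkey(s,0))-K0)@KF; P=P[(np.hypot(P[:,0],P[:,1])<.04)&(P[:,2]>0)]
e=P[P[:,2]>.0355]; c=e.mean(0); print("end",len(e),c,np.linalg.svd(e-c,full_matrices=False)[2][2],cv2.minAreaRect(e[:,:2].astype(np.float32)))
def tgt(a,sh):
    t=Ro.from_rotvec(KF[:,1]*a).as_matrix(); R=t@keyR(KF)@g["R"].T; return R,K0+KF@np.array(sh)-R@g["p"]
R,p=tgt(-.14,[-.001,0,.001]); np.savez("reg.npz",R=R,p=p); print("target in K",KF.T@(p-K0)); 
plan(R,p-R[:,2]*.05,5); q=r.sense(); print(q["position"],q["t"],q["q"])
Rb,pb=tgt(0,[0,0,.0]); print("untilt shift in tool",R.T@(pb-p))
E
```

```text
end 793 [-0.0065 -0.0022  0.0386] [-0.1446 -0.0133  0.9894] ((-0.0065400246530771255, -0.0014123739674687386), (0.010638749226927757, 0.028083577752113342), 1.4049526453018188)
target in K [-0.0003 -0.0001  0.0236]
n=5 need>=3.7 w/row [-0.0022, 0.1162, 0.0034] deg 33.32
shift only, start axes [-0.0336, -0.0001, 0.0038]  end axes [-0.0301, 0.0005, -0.0152]
[[[-0.002,0.116,0.003],[-0.0067,-0.0,0.0008]],[[-0.002,0.116,0.003],[-0.0068,0.0,-0.0]],[[-0.002,0.116,0.003],[-0.0067,0.0,-0.0008]],[[-0.002,0.116,0.003],[-0.0066,0.0001,-0.0016]],[[-0.002,0.116,0.003],[-0.0063,0.0001,-0.0023]]]
[ 0.6425 -0.0631  0.1832] 38.8 [ -3.8432  14.8406   7.4764 108.4637  -5.5796  37.5997 100.2377]
untilt shift in tool [-0.004   0.     -0.0018]
```

Call:
send_rows:
  moves:
    - [[-0.002, 0.116, 0.003], [-0.0067, 0, 0.0008], 0.05]
    - [[-0.002, 0.116, 0.003], [-0.0068, 0, 0], 0.05]
    - [[-0.002, 0.116, 0.003], [-0.0067, 0, -0.0008], 0.05]
    - [[-0.002, 0.116, 0.003], [-0.0066, 0.0001, -0.0016], 0.05]
    - [[-0.002, 0.116, 0.003], [-0.0063, 0.0001, -0.0023], 0.05]
    - [[0, 0, 0], [0, 0, 0], 0.05]
    - [[0, 0, 0], [0, 0, 0], 0.05]

```text
t: 39.67
position: [0.675, -0.0616, 0.1908]
ee_rot: [[-0.97, -0.042, -0.239], [-0.04, 0.999, -0.011], [0.239, -0.001, -0.971]]
ft_force: [-0.3, -0.1, 0.2]
gripper_width: 0.0505
grip_force: 0.0
```

```bash
python3 - <<'E'
from h import *
d=np.load("reg.npz"); plan(d["R"],d["p"],3); print(r.sense()["position"],r.sense()["t"])
E
```

```text
n=3 need>=0.9 w/row [-0.0005, 0.0005, 0.0003] deg 0.14
shift only, start axes [-0.0003, 0.0004, 0.0499]  end axes [-0.0004, 0.0003, 0.0499]
[[[-0.0,0.001,0.0],[-0.0001,0.0001,0.0166]],[[-0.0,0.001,0.0],[-0.0001,0.0001,0.0166]],[[-0.0,0.001,0.0],[-0.0001,0.0001,0.0166]]]
[ 0.67502813 -0.06158886  0.19078028] 39.675
```

Call:
send_rows:
  moves:
    - [[0, 0, 0], [0, 0, 0.02], 0.05]
    - [[0, 0, 0], [-0.0003, 0.0003, 0.02], 0.05]
    - [[0, 0, 0], [0, 0, 0.01], 0.05]
    - [[0, 0, 0], [0, 0, 0], 0.05]
    - [[0, 0, 0], [0, 0, 0], 0.02]
    - [[0, 0, 0], [0, 0, 0], 0.02]
    - [[0, 0, 0], [0, 0, 0], 0.02]
    - [[0, 0, 0], [0, 0, 0], 0.02]
  newtons: 45

```text
t: 40.67
position: [0.6644, -0.0619, 0.1444]
ee_rot: [[-0.971, -0.042, -0.237], [-0.04, 0.999, -0.011], [0.237, -0.001, -0.971]]
ft_force: [-1.3, -0.8, 4.6]
gripper_width: 0.0275
grip_force: 44.3
```

Call:
send_rows:
  moves:
    - [[0, 0.047, 0], [-0.0013, 0, -0.0006], 0.02]
    - [[0, 0.047, 0], [-0.0013, 0, -0.0006], 0.02]
    - [[0, 0.046, 0], [-0.0014, 0, -0.0006], 0.02]
    - [[0, 0, 0], [0, 0, 0], 0.02]

```text
t: 41.18
position: [0.6679, -0.0619, 0.1447]
ee_rot: [[-0.927, -0.042, -0.374], [-0.038, 0.999, -0.017], [0.374, -0.001, -0.927]]
ft_force: [-3.2, -0.9, 6.9]
gripper_width: 0.027
grip_force: 44.4
```

```bash
python3 st.py; python3 -c "
from rel import *
np.savez('K.npz',**np.load('K2.npz')); rel()"
```

```text
tcp in K [ 0.0049 -0.0005  0.0236] 
tool axes in K [[-0.643, -0.002, -0.766], [-0.001, 1.0, -0.002], [0.766, -0.0, -0.643]] 
F in K [ 0.4325 -0.7806  7.5995] M in K [0.0322 0.8024 0.0478] w 0.027022490940130418 44.41181566668092 t 41.175 
-Kz in tool [-0.7659  0.0004  0.643 ] q [-4.0123 43.0597  8.8953 70.0662 -3.7316 89.1654 96.8289]
bow end-face x -0.0366 (want -.038)  z-face 0.0033 (want .006)  y mid -0.0001 1722 576
slot 1 [ 0.0024 -0.0173 -0.    ] [[0.0023671197596233525, -0.01732530465578893, -4.7077212792050693e-17], [0.0023671197596233525, -0.01732530465578893, -4.7077212792050693e-17]]
shoulder in K [ 0.001  -0.0004  0.0014] key axes in K [ 0.0001 -0.0008 -1.    ] [-0.0019  1.     -0.0008] t 41.225 F [-2.5684 -0.4618  5.5098]
```

Call:
send_rows:
  moves:
    - [[0, 0, 0], [0.0015, 0, -0.0013], 0.02]
    - [[0, 0, 0], [0.003, 0, -0.0026], 0.02]
    - [[0, 0, 0], [0.003, 0, -0.0026], 0.02]
    - [[0, 0, 0], [0.004, 0, -0.0033], 0.02]
    - [[0, 0, 0], [0.008, 0, -0.0066], 0.02]
    - [[0, 0, 0], [0.015, 0, -0.0125], 0.02]
    - [[0, 0, 0], [0.03, 0, -0.025], 0.02]
    - [[0, 0, 0], [0, 0, 0], 0.02]

```text
t: 42.22
position: [0.6291, -0.0639, 0.2226]
ee_rot: [[-0.93, -0.041, -0.365], [-0.037, 0.999, -0.016], [0.365, -0.001, -0.931]]
ft_force: [0.2, -0.6, -0.2]
gripper_width: 0.0275
grip_force: 44.3
```

```bash
python3 - <<'E'
from rel import *
s,q=rel(); print(q["gripper_width"],q["grip_force"])
g=np.load("grip.npz"); R=q["ee_rot"]
sh=q["position"]+R@g["p"]; Rk=R@g["R"]; red=pts(s,redkey(s,0)); red=red[np.linalg.norm(red-q["position"],axis=1)<.08]; kk=(red-sh)@Rk
f=kk[(kk[:,0]>-.030)&(kk[:,0]<-.012)]; A=np.c_[f[:,0],np.ones(len(f))]; print("zface slope",np.linalg.lstsq(A,f[:,2],rcond=None)[0])
e=kk[kk[:,0]<-.032]; print("end slope",np.linalg.lstsq(np.c_[e[:,2],np.ones(len(e))],e[:,0],rcond=None)[0], np.percentile(e[:,2],[3,97]))
t=r.snapshot("top"); m=r.masks_of(t,"tray")[0]; P=pts(t,m["pixels"]); P=P[P[:,2]<.03]
w=P[P[:,2]>.012][:,:2].astype(np.float32); print("tray",m["confidence"],cv2.minAreaRect(w),len(w))
# shut check, drawer
p=pts(t,np.ones((384,512),bool)); h=p[(p[:,0]>.5)&(p[:,0]<.6)&(abs(p[:,1])<.07)&(p[:,2]>.045)&(p[:,2]<.062)]; print("handle",np.percentile(h[:,0],[5,50,95]))
E
```

```text
bow end-face x -0.0382 (want -.038)  z-face 0.0041 (want .006)  y mid -0.0004 1656 431
slot 84 [-0.0012  0.0002 -0.    ] [[-0.00395672732016889, -0.006788673639324655, -7.826650947655877e-17], [0.0013763243448866634, 0.007226398905975167, 6.258409016109734e-17]]
shoulder in K [ 0.0024 -0.0004  0.0866] key axes in K [ 0.0071 -0.0008 -1.    ] [-0.0016  1.     -0.0008] t 42.275 F [-0.2237 -0.7075 -0.8386]
0.02676473935273543 44.30434499925468
zface slope [-0.0436  0.0031]
end slope [ 0.2893 -0.0381] [-0.0049  0.0049]
tray 0.55 ((0.540520429611206, -0.3303530216217041), (0.10891138017177582, 0.13140267133712769), 73.26078796386719) 180
handle [0.5622 0.5688 0.5988]
```

```bash
python3 - <<'E'
from h import *
g=np.load("grip.npz"); h=np.radians(-130); 
hd=np.array([np.cos(h),np.sin(h),0]); Rk=np.c_[hd,[-hd[1],hd[0],0],[0,0,1]]
lev=Ro.from_rotvec(Rk[:,1]*-.04).as_matrix()   # nose up a little
R=lev@Rk@g["R"].T; sh=np.array([.5405,-.3304,.010])+hd*.015; p=sh-R@g["p"]; np.savez("drop.npz",R=R,p=p); print("tcp",p,"e",np.degrees(np.arcsin(-R[2,2])))
plan(R,p+[0,0,.12],17)
E
```

```text
tcp [ 0.54515876 -0.32466716  0.012925  ] e 47.652996671011365
n=17 need>=15.6 w/row [0.025, -0.0328, 0.1377] deg 139.97
shift only, start axes [0.0558, -0.258, 0.114]  end axes [-0.1304, 0.1043, 0.234]
[[[0.025,-0.033,0.138],[0.0033,-0.0152,0.0067]],[[0.025,-0.033,0.138],[0.0014,-0.0153,0.007]],[[0.025,-0.033,0.138],[-0.0005,-0.0152,0.0074]],[[0.025,-0.033,0.138],[-0.0023,-0.0148,0.0078]],[[0.025,-0.033,0.138],[-0.004,-0.0142,0.0083]],[[0.025,-0.033,0.138],[-0.0056,-0.0133,0.0088]],[[0.025,-0.033,0.138],[-0.0071,-0.0122,0.0093]],[[0.025,-0.033,0.138],[-0.0084,-0.0109,0.0098]],[[0.025,-0.033,0.138],[-0.0095,-0.0094,0.0104]],[[0.025,-0.033,0.138],[-0.0103,-0.0078,0.0109]],[[0.025,-0.033,0.138],[-0.0109,-0.0061,0.0114]],[[0.025,-0.033,0.138],[-0.0112,-0.0042,0.0119]],[[0.025,-0.033,0.138],[-0.0113,-0.0024,0.0124]],[[0.025,-0.033,0.138],[-0.0111,-0.0005,0.0128]],[[0.025,-0.033,0.138],[-0.0106,0.0013,0.0131]],[[0.025,-0.033,0.138],[-0.0098,0.003,0.0134]],[[0.025,-0.033,0.138],[-0.0089,0.0047,0.0136]]]
```

Call:
send_rows:
  moves:
    - [[0.025, -0.033, 0.138], [0.0033, -0.0152, 0.0067], 0.02]
    - [[0.025, -0.033, 0.138], [0.0014, -0.0153, 0.007], 0.02]
    - [[0.025, -0.033, 0.138], [-0.0005, -0.0152, 0.0074], 0.02]
    - [[0.025, -0.033, 0.138], [-0.0023, -0.0148, 0.0078], 0.02]
    - [[0.025, -0.033, 0.138], [-0.004, -0.0142, 0.0083], 0.02]
    - [[0.025, -0.033, 0.138], [-0.0056, -0.0133, 0.0088], 0.02]
    - [[0.025, -0.033, 0.138], [-0.0071, -0.0122, 0.0093], 0.02]
    - [[0.025, -0.033, 0.138], [-0.0084, -0.0109, 0.0098], 0.02]
    - [[0.025, -0.033, 0.138], [-0.0095, -0.0094, 0.0104], 0.02]
    - [[0.025, -0.033, 0.138], [-0.0103, -0.0078, 0.0109], 0.02]
    - [[0.025, -0.033, 0.138], [-0.0109, -0.0061, 0.0114], 0.02]
    - [[0.025, -0.033, 0.138], [-0.0112, -0.0042, 0.0119], 0.02]

```text
t: 43.88
position: [0.5691, -0.2475, 0.1568]
ee_rot: [[-0.076, 0.955, -0.288], [0.897, -0.061, -0.439], [-0.436, -0.292, -0.851]]
ft_force: [0.7, -0.4, -0.7]
gripper_width: 0.0269
grip_force: 44.3
```

```bash
python3 - <<'E'
from h import *
d=np.load("drop.npz"); q=r.sense(); print(q["position"],q["q"],q["gripper_width"],q["ft_force"]); plan(d["R"],d["p"]+[0,0,.12],6)
E
```

```text
[ 0.56912951 -0.24753319  0.15678283] [-21.52224041  37.33732921  39.20531791  92.35897817   7.62848666
  68.59058742  10.70427441] 0.02687003543366461 [ 0.66849179 -0.38118635 -0.73756987]
n=6 need>=4.5 w/row [0.0206, -0.0268, 0.1135] deg 40.70
shift only, start axes [-0.0569, -0.0112, 0.0611]  end axes [-0.039, 0.0312, 0.0678]
[[[0.021,-0.027,0.113],[-0.0095,-0.0019,0.0102]],[[0.021,-0.027,0.113],[-0.0093,-0.0006,0.0105]],[[0.021,-0.027,0.113],[-0.0091,0.0007,0.0107]],[[0.021,-0.027,0.113],[-0.0086,0.0019,0.0109]],[[0.021,-0.027,0.113],[-0.008,0.0031,0.0111]],[[0.021,-0.027,0.113],[-0.0073,0.0042,0.0112]]]
```

Call:
send_rows:
  moves:
    - [[0.021, -0.027, 0.113], [-0.0095, -0.0019, 0.0102], 0.02]
    - [[0.021, -0.027, 0.113], [-0.0093, -0.0006, 0.0105], 0.02]
    - [[0.021, -0.027, 0.113], [-0.0091, 0.0007, 0.0107], 0.02]
    - [[0.021, -0.027, 0.113], [-0.0086, 0.0019, 0.0109], 0.02]
    - [[0.021, -0.027, 0.113], [-0.008, 0.0031, 0.0111], 0.02]
    - [[0.021, -0.027, 0.113], [-0.0073, 0.0042, 0.0112], 0.02]
    - [[0, 0, 0], [0, 0, 0], 0.02]
    - [[0, 0, 0], [0, 0, 0], 0.02]

```text
t: 44.88
position: [0.5462, -0.3243, 0.1334]
ee_rot: [[0.469, 0.77, -0.433], [0.572, -0.638, -0.516], [-0.673, -0.006, -0.739]]
ft_force: [-0.2, 0.3, 0.3]
gripper_width: 0.0273
grip_force: 44.3
```

```bash
python3 - <<'E'
from h import *
d=np.load("drop.npz"); q=r.sense(); print(q["position"],q["q"],q["gripper_width"],q["ft_force"]); plan(d["R"],d["p"]+[0,0,.01],5)
s=r.snapshot("wrist"); P=pts(s,redkey(s,0)); P=P[np.linalg.norm(P-q["position"],axis=1)<.07]; print("bow",len(P),np.percentile(P,[2,50,98],axis=0).round(4).tolist())
g=np.load("grip.npz"); R=q["ee_rot"]; Rk=R@g["R"]; kk=(P-(q["position"]+R@g["p"]))@Rk
lo=P[:,2].min(); e=kk[kk[:,0]<-.032]; print(np.percentile(kk,[2,98],axis=0).round(4).tolist()); print("key x dir (model)",Rk[:,0])
E
```

```text
[ 0.54615543 -0.32427661  0.1334335 ] [-22.06749487  49.8629626   50.42379991  89.26378388   3.73671791
  69.69475502 -20.12793592] 0.0273427013197927 [-0.18161669  0.29461377  0.27848326]
n=5 need>=2.0 w/row [-0.0001, -0.0, 0.0017] deg 0.47
shift only, start axes [0.0737, 0.0001, 0.0823]  end axes [0.0737, -0.0005, 0.0823]
[[[-0.0,-0.0,0.002],[0.0147,0.0,0.0165]],[[-0.0,-0.0,0.002],[0.0147,-0.0,0.0165]],[[-0.0,-0.0,0.002],[0.0147,-0.0,0.0165]],[[-0.0,-0.0,0.002],[0.0147,-0.0001,0.0165]],[[-0.0,-0.0,0.002],[0.0147,-0.0001,0.0165]]]
bow 2020 [[0.5332, -0.3362, 0.1234], [0.5509, -0.3168, 0.1317], [0.5655, -0.3045, 0.1515]]
[[-0.0387, -0.0139, -0.0056], [-0.0121, 0.0135, 0.0224]]
key x dir (model) [-0.63757407 -0.76936055  0.03979507]
```

Call:
send_rows:
  moves:
    - [[0, 0, 0.002], [0.02, 0, 0.0225], 0.02]
    - [[0, 0, 0.002], [0.02, 0, 0.0225], 0.02]
    - [[0, 0, 0.002], [0.016, 0, 0.018], 0.02]
    - [[0, 0, 0.002], [0.011, 0, 0.0125], 0.02]
    - [[0, 0, 0], [0.006, 0, 0.006], 0.02]
    - [[0, 0, 0], [0, 0, 0], 0.02]
    - [[0, 0, 0], [0, 0, 0], 0.02]

```text
t: 45.8
position: [0.5458, -0.3259, 0.0254]
ee_rot: [[0.477, 0.765, -0.432], [0.564, -0.644, -0.517], [-0.674, 0.003, -0.739]]
ft_force: [0.8, 0.1, 0.4]
gripper_width: 0.027
grip_force: 44.3
```

```bash
python3 - <<'E'
from h import *
d=np.load("drop.npz"); q=r.sense(); print(q["position"],q["q"],q["gripper_width"],q["ft_force"]); plan(d["R"],d["p"]+[0,0,.003],3)
E
```

```text
[ 0.54575944 -0.32591661  0.02542525] [-20.09347751  57.50133674  46.64118384  91.08017313   0.38843624
  61.66333753 -23.94468199] 0.026993832090099652 [0.78327535 0.10619944 0.3772664 ]
n=3 need>=0.2 w/row [0.0003, -0.0, -0.001] deg 0.18
shift only, start axes [0.0068, -0.0013, 0.0066]  end axes [0.0068, -0.0013, 0.0066]
[[[0.0,-0.0,-0.001],[0.0023,-0.0004,0.0022]],[[0.0,-0.0,-0.001],[0.0023,-0.0004,0.0022]],[[0.0,-0.0,-0.001],[0.0023,-0.0004,0.0022]]]
```

Call:
send_rows:
  moves:
    - [[0, 0, 0], [0.0023, 0, 0.0022], 0.02]
    - [[0, 0, 0], [0.002, 0, 0.0022], 0.02]
    - [[0, 0, 0], [0.001, 0, 0.0011], 0.02]
    - [[0, 0, 0], [0, 0, 0], 0.02]

```text
t: 46.3
position: [0.5454, -0.3253, 0.0172]
ee_rot: [[0.476, 0.765, -0.433], [0.565, -0.644, -0.516], [-0.674, 0.002, -0.739]]
ft_force: [0.5, 1.2, 1.4]
gripper_width: 0.0272
grip_force: 44.8
```

Call:
send_rows:
  moves:
    - [[0, 0, 0], [0.001, 0, 0.0011], 0.02]
    - [[0, 0, 0], [0, 0, 0], 0.02]

```text
t: 46.55
position: [0.5455, -0.3258, 0.017]
ee_rot: [[0.476, 0.765, -0.433], [0.564, -0.644, -0.517], [-0.675, 0.002, -0.738]]
ft_force: [-0.3, 2.5, 6.6]
gripper_width: 0.0271
grip_force: 45.8
```

Call:
send_rows:
  moves:
    - [[0, -0.03, 0], [0.0006, 0, 0.0006], 0.02]
    - [[0, 0, 0], [0, 0, 0], 0.026]
    - [[0, 0, 0], [0, 0, 0], 0.03]
    - [[0, 0, 0], [0, 0, 0], 0.036]
    - [[0, 0, 0], [0, 0, 0], 0.045]
    - [[0, 0, 0], [0, 0, 0], 0.045]
    - [[0, 0, 0], [0, 0, -0.01], 0.045]
    - [[0, 0, 0], [0, 0, -0.025], 0.045]
    - [[0, 0, 0], [0, 0, -0.04], 0.045]
    - [[0, 0, 0], [-0.02, 0, -0.03], 0.045]
    - [[0, 0, 0], [0, 0, 0], 0.045]

```text
t: 47.92
position: [0.5859, -0.2803, 0.1073]
ee_rot: [[0.466, 0.767, -0.441], [0.549, -0.642, -0.535], [-0.694, 0.007, -0.72]]
ft_force: [0.5, 0.5, 0.2]
gripper_width: 0.0449
grip_force: 0.0
```

```bash
python3 - <<'E'
from h import *
np.set_printoptions(precision=4,suppress=True)
q=r.sense(); print(q["position"],q["gripper_width"],q["ft_force"],q["t"])
for n in("wrist","side","top"):
    s=r.snapshot(n); P=pts(s,redkey(s,0)); P=P[(np.hypot(P[:,0]-.54,P[:,1]+.33)<.08)&(P[:,2]<.1)]
    if len(P): print(n,"bow",len(P),np.percentile(P,[3,50,97],axis=0).round(4).tolist())
    if n!="wrist":
        for l in["tray","drawer_pull","solvent","dish","carrier","tissues","jar","duster","driver"]:
            m=r.masks_of(s,l)
            if m: print(" ",l,round(m[0]["confidence"],2),np.median(pts(s,m[0]["pixels"]),0))
E
```

```text
[ 0.5859 -0.2803  0.1073] 0.04492376480733375 [0.521  0.4587 0.2366] 47.925
wrist bow 884 [[0.5333, -0.3368, 0.0075], [0.5486, -0.3188, 0.0154], [0.5616, -0.307, 0.0164]]
side bow 43 [[0.5327, -0.3395, 0.0119], [0.5459, -0.3278, 0.0155], [0.5591, -0.3133, 0.0192]]
  tray 0.63 [ 0.5366 -0.3298  0.0053]
  drawer_pull 0.55 [0.6031 0.0182 0.0572]
  solvent 0.67 [ 0.6033 -0.4884  0.0917]
  dish 0.79 [ 0.3981 -0.4725  0.0146]
  carrier 0.9 [ 0.3821 -0.2756  0.0073]
  tissues 0.66 [ 0.7883 -0.0679  0.1797]
  jar 0.61 [0.4296 0.4543 0.0417]
  duster 0.74 [0.6003 0.4405 0.0896]
  driver 0.68 [0.3941 0.2511 0.022 ]
top bow 59 [[0.53, -0.3366, 0.0124], [0.5438, -0.3249, 0.0167], [0.5585, -0.3099, 0.0215]]
  tray 0.65 [ 0.5393 -0.3315  0.0055]
  drawer_pull 0.77 [ 0.6059 -0.0577  0.0592]
  solvent 0.82 [ 0.6044 -0.455   0.1048]
  dish 0.6 [ 0.3963 -0.4891  0.0164]
  carrier 0.77 [ 0.3796 -0.271   0.0078]
  tissues 0.57 [ 0.7795 -0.0008  0.1821]
  jar 0.71 [0.4301 0.4628 0.0638]
  duster 0.58 [0.5972 0.4469 0.1305]
  driver 0.41 [ 0.5403 -0.329   0.0167]
```

```bash
python3 - <<'E'
from h import *
for n in("side","top"):
    s=r.snapshot(n); P=pts(s,np.ones((384,512),bool))
    t=P[(P[:,2]>.170)&(P[:,2]<.192)&(P[:,0]>.7)&(P[:,0]<.87)&(abs(P[:,1])<.12)]; print(n,len(t),np.percentile(t,[3,50,97],axis=0).round(4).tolist(),cv2.minAreaRect(t[:,:2].astype(np.float32)))
E
```

```text
side 232 [[0.7565, -0.0858, 0.1717], [0.7912, -0.0525, 0.1813], [0.8154, 0.0126, 0.1857]] ((0.7868109345436096, -0.03163401037454605), (0.11600545793771744, 0.05475303903222084), 80.23799896240234)
top 479 [[0.7478, -0.0366, 0.1764], [0.782, -0.0016, 0.1819], [0.8144, 0.0283, 0.1855]] ((0.7806340456008911, -0.006342008709907532), (0.0720420703291893, 0.07180586457252502), 81.44071197509766)
```

Call:
send_rows:
  moves:
    - [[0, 0, 0], [-0.035, 0, -0.036], 0.045]
    - [[0, 0, 0], [-0.035, 0, -0.036], 0.045]
    - [[0, 0, 0], [-0.023, -0.038, 0.022], 0.045]
    - [[0, 0, 0], [-0.023, -0.038, 0.022], 0.045]
    - [[0, 0, 0], [-0.023, -0.038, 0.022], 0.045]
    - [[0, 0, 0], [0, 0, 0], 0.045]
    - [[0, 0, 0], [0, 0, 0], 0.045]

```text
t: 49.95
position: [0.4352, -0.2799, 0.2049]
ee_rot: [[0.464, 0.766, -0.445], [0.55, -0.643, -0.533], [-0.695, 0.003, -0.719]]
ft_force: [0.2, 0.8, 0.3]
gripper_width: 0.045
grip_force: 0.0
```

```bash
python3 - <<'E'
from h import *
print(r.sense()["position"],r.sense()["ft_force"],r.sense()["t"])
for n in("side","top"):
    s=r.snapshot(n); P=pts(s,np.ones((384,512),bool))
    t=P[(P[:,2]>.170)&(P[:,2]<.192)&(P[:,0]>.7)&(P[:,0]<.87)&(abs(P[:,1])<.12)]; print(n,len(t),cv2.minAreaRect(t[:,:2].astype(np.float32)))
    for m in r.masks_of(s,"tissues")[:1]: p=pts(s,m["pixels"]); print(len(p),np.median(p,0),np.percentile(p,[3,97],axis=0).round(4).tolist())
    h=P[(P[:,0]>.5)&(P[:,0]<.6)&(abs(P[:,1])<.07)&(P[:,2]>.045)&(P[:,2]<.062)]; print("handle",np.percentile(h[:,0],[5,50,95]))
E
```

```text
[ 0.43517746 -0.27987676  0.20486927] [0.19149352 0.81686285 0.25410547] 49.95
side 411 ((0.7796099781990051, -0.028588563203811646), (0.12008994072675705, 0.07151332497596741), 83.03462219238281)
497 [ 0.77234924 -0.04614869  0.18007412] [[0.7407, -0.0845, 0.1491], [0.8087, 0.0235, 0.1858]]
handle [0.56721687 0.57662319 0.59851925]
top 831 ((0.7783285975456238, -0.025454171001911163), (0.10992366820573807, 0.07134602218866348), 82.9902572631836)
914 [ 0.77444153 -0.02560774  0.18146647] [[0.7407, -0.0766, 0.1509], [0.8145, 0.026, 0.1857]]
handle [0.56223076 0.56895138 0.59586993]
```

The tissues box is where it was, the drawer is shut, and the key lies flat in the tray with the arm clear. Handing in.

```bash
python3 -c "
from workcell import r
print(r.sign_off())"
```

```text
the job is handed in; nothing more can be done
None
```

The job is handed in at about 50 s: key put home and turned a quarter clockwise, drawer pushed shut (the push peaked near 24 N against its stop), key turned back, drawn out and laid flat in the blue tray, and nothing else I re-measured had moved.

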